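# Clear the mixing scale: put the check weights back in their blocks

## Robot

A 7-joint arm with a two-finger parallel gripper is mounted at the origin on a cart in front of the work surface, level with it; the furniture and walls round the work are solid. World frame = base frame: x ahead of the robot, y to its left, z up, the work surface at z = 0. Lengths are in m, angles in rad, forces in N, time in s.
With the tool pointing down it reaches from about 0.4 to 0.85 m from the base axis. Payload 10.4 kg.
Tool frame: the origin (TCP) lies midway between the tips of the shut fingers; the grasp point (between the pads) lies 19 mm behind it; x points along the fingers, z is the direction in which the jaws open and shut, and the axes are right-handed (so a half turn about x gives the same grasp; the last joint's range is limited). The gripper opens to 85 mm and grips with 20 to 120 N. Pads are 22 mm wide; open, the fingers measure 114 mm over their backs; the gripper's body (76 mm by 85 mm) begins 54 mm behind the grasp point. The pads swing forward as they close: fully open they stand 13 mm farther back than shut.
Start: joints at [1.279, 0.332, -0.065, 1.46, 0.022, 1.35, -0.088], TCP at [0.166, -0.603, 0.231] pointing down, gripper open.
Joint ranges: [-2.6, 2.6], [-0.5, 2.12], [-1.47, 1.34], [0.16, 2.42], [-1.27, 4.41], [0.06, 2.06], [-2.6, 2.6]. Speed limits (rad/s): [2.22, 2.22, 2.79, 2.79, 3.14, 3.14, 3.14].

## Interface

Orientations are given as a unit quaternion [x, y, z, w].
In Python, from station import robot gives the robot as it stands.
- The arm moves only by the tool drive_tool, never from a script. Its argument "commands" is a list of rows, each an object of numbers: "x", "y", "z": the shift along the tool's x, y, z in units of 0.2 m (1.0 is 0.2 m); "wx", "wy", "wz": the turn, a rotation vector about the tool's x, y, z in units of 60 degrees (1.0 is 60 degrees); "gripper": the opening, from 0 (shut) to 1 (fully open). A call has 1 to 5 rows; each row shifts and turns the pose as measured when the row begins, along the tool's axes as they then stand; what a row does not reach is not made up. A row lasts 1/12 s, in which the tool goes at most 41.7 mm and 7.16 degrees, less where a joint would pass 70% of its speed; a pose out of reach is approached as far as the arm can. A call with a number of a shift or a turn outside -1 to 1 is refused whole. A call with a gripper value outside its range is refused whole. The fingers move at their own pace and stop on an object; "force" is the grip in N (left out, the last holds). Time passes only in rows, so rows that do not move let the fingers close. It gives the time, the measured TCP pose, the force and the opening at its end, in the units of the state.
- robot.observe(): the state, without advancing time (a new reading comes with each control period).
- robot.read_camera(name): name is "scene" or "top" or "wrist"; returns a dict with "color" (400x640x3 uint8, blue, green, red), "range_z" (400x640 float32, m along the optical axis (not along the pixel's ray), 0 where there is no reading), "vertical_fov" (degrees; the focal length in pixels is half the picture's height over the tangent of half this angle, whatever the lens; pixels are square), "cx", "cy" (the principal point, pixels), "R" (3x3) and "t" (3): a world point X has camera coordinates R X + t; the wrist camera has in their place "tool_from_camera" (4x4, takes a point from camera to tool coordinates, whose origin is the TCP and whose axes are the tool frame's). Camera axes: x right, y down, z forward; pixel columns grow to the right and rows downward; lengths in m; the calibration is good to about 2 mm. A picture is of the moment at which its call begins: read the wrist's pose just before it.
- robot.sign_off(): hands the job in, once; it reports no verdict.
Trained networks look in a picture, given as the dict that the camera call returned (one of the last four; its "shot" number tells which), for a name from the list of things; names that differ only in an ending like _2 or _b are one class to them, and where a whole thing is asked for, a point or a joint stands for the part that bears it (a point fixed in the world has none). Each returns a list of dicts, best first, with "confidence" (0 to 1); they miss things now and then, are a little off and sometimes report something else, mostly with a low value. They report only what shows in the picture. A call takes as long as a camera call.
- robot.look_for(picture, query): "centre" ([column, row] in pixels, amid what is visible of it).
- robot.spot_point(picture, query): "centre" ([column, row] in pixels: a listed point, or the origin of a listed thing).
The state is a dict: "clock": time; "q": joint angles; "dq": joint speeds; "joint_efforts": joint torques, N m; "position": TCP position; "tool_rot": TCP orientation; "force": force on the tool from outside, world axes, zero at the start; "wrist_torque": the same for the moment, N m; "grip_width": opening from 0.0 (shut) to 1.0 (fully open).
Only numpy, scipy, OpenCV 4.12 (cv2) and the standard library are available. Lean on these libraries where they do the work, as an engineer would, in place of code of your own. Each camera call takes 0.05 s, during which the arm holds its last target.

## Task

The mixing scale has just been checked and its four steel check weights are still stacked on the pan. Take the stack apart and put every weight back in its own wooden block, the one whose round recess fits it, sitting upright and fully down in the recess. Set the weights down without dropping them, and leave the tin and the bottle beside them where they stand.

Things in the scene. Friction and masses are not known exactly. Their poses are not given: they have to be found in the camera images.
- weight_500: The largest of four loose stainless-steel check weights: a plain cylinder 52 mm in diameter and 30 mm high, about 500 g; stands at the bottom of the stack on the scale's round steel pan (pan 116 mm across, its top 62 mm above the counter; the scale is a grey box 150 x 156 mm, fixed). Origin at the centre of its underside, z up along its axis. Grip it across the diameter from above.
- weight_200: The second largest of four loose stainless-steel check weights: a plain cylinder 40 mm in diameter and 20 mm high, about 200 g; stands on the largest weight in the stack. Origin at the centre of its underside, z up along its axis. Grip it across the diameter from above.
- weight_100: The second smallest of four loose stainless-steel check weights: a plain cylinder 30 mm in diameter and 18 mm high, about 100 g; stands on the second largest weight in the stack. Origin at the centre of its underside, z up along its axis. Grip it across the diameter from above.
- weight_50: The smallest of four loose stainless-steel check weights: a plain cylinder 22 mm in diameter and 17 mm high, about 50 g; stands on the second smallest weight in the stack. Origin at the centre of its underside, z up along its axis. Grip it across the diameter from above.
- block_500: The fitted storage block of the largest weight: a light hardwood block 80 x 80 mm, 16 mm high, fixed to the counter, with one round green-floored recess in the middle of its top, 60 mm in diameter (4 mm of play all round its weight) and 6 mm deep, with a 2.5 mm chamfer at the mouth; the recess floor lies 10 mm above the counter. The next larger weight does not go in. Origin at the centre of its underside, on the counter, z up; x and y along its sides.
- block_200: The fitted storage block of the second largest weight: a light hardwood block 68 x 68 mm, 16 mm high, fixed to the counter, with one round green-floored recess in the middle of its top, 48 mm in diameter (4 mm of play all round its weight) and 6 mm deep, with a 2.5 mm chamfer at the mouth; the recess floor lies 10 mm above the counter. The next larger weight does not go in. Origin at the centre of its underside, on the counter, z up; x and y along its sides.
- block_100: The fitted storage block of the second smallest weight: a light hardwood block 58 x 58 mm, 16 mm high, fixed to the counter, with one round green-floored recess in the middle of its top, 38 mm in diameter (4 mm of play all round its weight) and 6 mm deep, with a 2.5 mm chamfer at the mouth; the recess floor lies 10 mm above the counter. The next larger weight does not go in. Origin at the centre of its underside, on the counter, z up; x and y along its sides.
- block_50: The fitted storage block of the smallest weight: a light hardwood block 49 x 49 mm, 16 mm high, fixed to the counter, with one round green-floored recess in the middle of its top, 29 mm in diameter (3.5 mm of play all round its weight) and 6 mm deep, with a 2.5 mm chamfer at the mouth; the recess floor lies 10 mm above the counter. The next larger weight does not go in. Origin at the centre of its underside, on the counter, z up; x and y along its sides.
- dripped_tin: Bystander: closed off-white paint tin with black drips, 92 mm in diameter, 76 mm high, loose, beside the scale. Origin at the centre of its underside, z up.
- white_bottle: Bystander: plain white plastic bottle, 66 mm in diameter, 124 mm high, loose, beyond the left end of the row of blocks. Origin at the centre of its underside, z up.

How it is judged:
By the outcome, as a careful person would: the job done as asked, in the order asked, and still so for the second after the job is handed in, with the robot touching nothing.
It also fails if it takes over 106 s, if anything falls off the work surface, if the arm or the gripper's body presses on something with over 40 N, if the wrist force passes 120 N, or if a joint passes its speed limit or range.

## Working session

There is one attempt and no reset: what is moved stays moved. The work goes in short steps, Python scripts to look and compute and a tool call to move; the robot and the scene stay as the last step left them, time stands still between calls to the robot, and variables do not carry over. Pictures are saved under pics/ and viewed, and the job is handed in when it is done.

Besides the shell and the picture viewer there is one more tool, called by a JSON object that holds its "name" and its "arguments", one argument or row to a line. drive_tool: Moves the arm, as the interface text tells. Its arguments: {"type":"object","properties":{"commands":{"type":"array","items":{"type":"object","properties":{"x":{"type":"number","minimum":-1,"maximum":1},"y":{"type":"number","minimum":-1,"maximum":1},"z":{"type":"number","minimum":-1,"maximum":1},"wx":{"type":"number","minimum":-1,"maximum":1},"wy":{"type":"number","minimum":-1,"maximum":1},"wz":{"type":"number","minimum":-1,"maximum":1},"gripper":{"type":"number"}}}},"force":{"type":"number"}},"required":["commands"]}

```bash
ls; mkdir -p pics; python3 - <<'E'
from station import robot
import cv2,numpy as np
s=robot.observe();print(s)
for n in("scene","top"):
    p=robot.read_camera(n);cv2.imwrite(f"pics/{n}0.png",p["color"])
    print(n,p["vertical_fov"],p["cx"],p["cy"],p["R"],p["t"])
    f=200/np.tan(np.radians(p["vertical_fov"]/2));R=np.array(p["R"]);t=np.array(p["t"])
    for q in "weight_500 weight_200 weight_100 weight_50 block_500 block_200 block_100 block_50 dripped_tin white_bottle".split():
        for d in robot.look_for(p,q)[:2]:
            u,v=d["centre"];z=p["range_z"][int(v),int(u)]
            X=R.T@(np.array([(u-p["cx"])/f*z,(v-p["cy"])/f*z,z])-t)
            print(n,q,d["confidence"],np.round([u,v]),X.round(4))
E
```

```text
pics
{'clock': 0.0, 'q': array([ 1.27944111,  0.33291723, -0.06468078,  1.46096933,  0.0216218 ,
        1.34990046, -0.08850371]), 'dq': array([ 0.00031342,  0.00060527, -0.00035524, -0.00081036, -0.0006904 ,
        0.00063371,  0.00079161]), 'joint_efforts': array([ 3.59342475e-04, -6.25457597e+01,  4.92022466e-02, -3.91610348e+01,
        1.60805258e-02,  9.87332140e-03,  6.08630117e-06]), 'position': array([ 0.16582974, -0.60219551,  0.23047419]), 'tool_rot': array([ 0.42879731,  0.56292136, -0.42821127,  0.56203872]), 'force': array([ 0.21107845, -0.15506191, -0.19657316]), 'wrist_torque': array([-0.04249612,  0.01131923, -0.00988994]), 'grip_width': 1.0017590548629085}
scene 44.22536807319182 321.42048325858696 199.9889552831473 [[-0.59920324 -0.80053958 -0.00958463]
 [-0.36509198  0.28388645 -0.88663201]
 [ 0.71250496 -0.5277735  -0.46237626]] [0.31417723 0.27800097 0.65393578]
scene weight_500 0.82 [395. 171.] [ 0.5494 -0.2295  0.0883]
scene weight_200 0.82 [395. 171.] [ 0.5494 -0.2295  0.0883]
scene weight_100 0.82 [395. 171.] [ 0.5494 -0.2295  0.0883]
scene weight_50 0.82 
[... 1158 characters left out ...]
.] [ 0.5481 -0.2305  0.0884]
top weight_50 0.66 [412. 177.] [ 0.564  -0.2227  0.1058]
top weight_50 0.59 [414. 184.] [ 0.5481 -0.2305  0.0884]
top block_500 0.85 [285. 187.] [0.5559 0.1    0.0123]
top block_500 0.83 [364. 225.] [ 0.4502 -0.1108  0.0089]
top block_200 0.85 [285. 187.] [0.5559 0.1    0.0123]
top block_200 0.83 [364. 225.] [ 0.4502 -0.1108  0.0089]
top block_100 0.85 [285. 187.] [0.5559 0.1    0.0123]
top block_100 0.83 [364. 225.] [ 0.4502 -0.1108  0.0089]
top block_50 0.85 [285. 187.] [0.5559 0.1    0.0123]
top block_50 0.83 [364. 225.] [ 0.4502 -0.1108  0.0089]
top dripped_tin 0.55 [340. 144.] [ 0.6592 -0.0467  0.0662]
top white_bottle 0.75 [226. 206.] [0.4993 0.2333 0.1259]
```

View pics/top0.png

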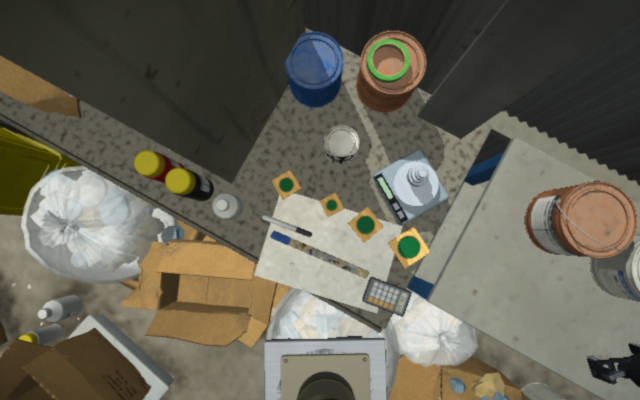

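View pics/scene0.png

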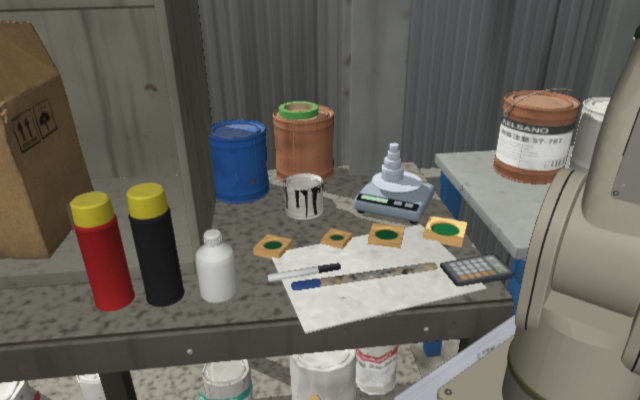

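Top view: blocks run (286,184), (332,205), (365,225), (409,246); the stack is at about (418,175). I'll measure recess centres and sizes from the green floors, and the stack from range.

```bash
cat > h.py <<'E'
from station import robot
import cv2,numpy as np
from scipy.spatial.transform import Rotation as Ro
def cam(n):
    s=robot.observe();p=robot.read_camera(n)
    f=200/np.tan(np.radians(p["vertical_fov"]/2))
    if n=="wrist":
        T=np.eye(4);T[:3,:3]=Ro.from_quat(s["tool_rot"]).as_matrix();T[:3,3]=s["position"]
        W=T@np.array(p["tool_from_camera"]);Rc=W[:3,:3];c=W[:3,3]
    else:
        R=np.array(p["R"]);Rc=R.T;c=-R.T@np.array(p["t"])
    return p,f,Rc,c
def onplane(C,uv,z):
    p,f,Rc,c=C;uv=np.atleast_2d(uv)
    d=np.c_[(uv[:,0]-p["cx"])/f,(uv[:,1]-p["cy"])/f,np.ones(len(uv))]@Rc.T
    return c+d*((z-c[2])/d[:,2])[:,None]
def cloud(C):
    p,f,Rc,c=C;v,u=np.mgrid[:400,:640];z=p["range_z"]
    P=np.stack([(u-p["cx"])/f*z,(v-p["cy"])/f*z,z],-1)@Rc.T+c
    P[z==0]=np.nan;return P
def greens(C,z=0.010,amin=40):
    hsv=cv2.cvtColor(C[0]["color"],cv2.COLOR_BGR2HSV)
    m=cv2.inRange(hsv,(50,110,30),(95,255,255))
    n,l,st,ce=cv2.connectedComponentsWithStats(m)
    o=[]
    for i in range(1,n):
        if st[i,4]<amin: continue
        cs,_=cv2.findContours((l==i).astype(np.uint8),cv2.RETR_EXTERNAL,cv2.CHAIN_APPROX_NONE)
        Q=onplane(C,np.argwhere(l==i)[:,::-1],z)
        px=np.linalg.norm(onplane(C,ce[i]+[1,0],z)-onplane(C,ce[i],z))*np.linalg.norm(onplane(C,ce[i]+[0,1],z)-onplane(C,ce[i],z))
        o.append((ce[i].round(1),Q.mean(0)[:2].round(4),"eqdiam",round(float(np.sqrt(4/np.pi*st[i,4]*px)),4),"ext",(np.ptp(Q[:,:2],axis=0)).round(3)))
    return o
E
python3 - <<'E'
from h import *
for n in("top","scene"):
    C=cam(n)
    for o in greens(C): print(n,*o)
    P=cloud(C).reshape(-1,3);P=P[(abs(P[:,0]-.56)<.12)&(abs(P[:,1]+.22)<.1)]
    for a,b in((.055,.075),(.088,.097),(.107,.116),(.126,.134),(.140,.155)):
        Q=P[(P[:,2]>a)&(P[:,2]<b)]
        if len(Q): print(n,a,len(Q),Q.mean(0).round(4),Q.min(0).round(4),Q.max(0).round(4))
    im=C[0]["color"]
    cr=im[130:230,360:460] if n=="top" else im[130:230,340:450]
    cv2.imwrite(f"pics/{n}_z.png",cv2.resize(cr,None,fx=5,fy=5,interpolation=cv2.INTER_CUBIC))
E
```

```text
top [387.1  62.2] [ 0.8941 -0.1833] eqdiam 0.0677 ext [0.118 0.113]
top [286.  184.4] [0.5621 0.0968] eqdiam 0.0344 ext [0.032 0.032]
top [331.3 204.7] [ 0.5054 -0.0235] eqdiam 0.0256 ext [0.024 0.024]
top [365.2 224.3] [ 0.4517 -0.1129] eqdiam 0.0444 ext [0.043 0.043]
top [408.7 246.9] [ 0.39   -0.2269] eqdiam 0.0562 ext [0.053 0.054]
top 0.055 1208 [ 0.547  -0.2371  0.0625] [ 0.4955 -0.2957  0.0552] [ 0.6093 -0.1817  0.0745]
top 0.088 108 [ 0.567  -0.2373  0.0923] [ 0.5459 -0.2667  0.0881] [ 0.5964 -0.2154  0.0966]
top 0.107 75 [ 0.5693 -0.2326  0.1121] [ 0.5517 -0.2581  0.1071] [ 0.5892 -0.2193  0.1153]
top 0.126 42 [ 0.5688 -0.2397  0.1299] [ 0.5568 -0.2554  0.1267] [ 0.5843 -0.2279  0.1339]
top 0.14 68 [ 0.5695 -0.2392  0.1468] [ 0.5594 -0.2493  0.1421] [ 0.5794 -0.2294  0.1508]
scene [298.3 113.3] [ 1.2506 -0.4399] eqdiam 0.1234 ext [0.184 0.18 ]
scene [444.9 229. ] [ 0.3904 -0.2283] eqdiam 0.0506 ext [0.05  0.048]
scene [385.9 234.4] [ 0.4512 -0.1141] eqdiam 0.0373 ext [0.038 0.036]
scene [272.5 244.8] [0.5624 0.0954] eqdiam 0.028 ext [0.025 0.029]
scene [242.6 394.9] [0.2669 0.326 ] eqdiam 0.0146 ext [0.011 0.025]
scene 0.055 773 [ 0.5416 -0.232   0.0628] [ 0.4935 -0.3002  0.0558] [ 0.6112 -0.1809  0.075 ]
scene 0.088 104 [ 0.5593 -0.2327  0.0922] [ 0.543  -0.2692  0.088 ] [ 0.5921 -0.2163  0.0967]
scene 0.107 77 [ 0.564  -0.2315  0.1114] [ 0.5492 -0.258   0.107 ] [ 0.5878 -0.22    0.116 ]
scene 0.126 45 [ 0.5641 -0.2364  0.1296] [ 0.5553 -0.253   0.126 ] [ 0.5788 -0.227   0.1338]
scene 0.14 52 [ 0.5672 -0.2382  0.1448] [ 0.5566 -0.25    0.1401] [ 0.5815 -0.2298  0.1483]
```

View pics/top_z.png

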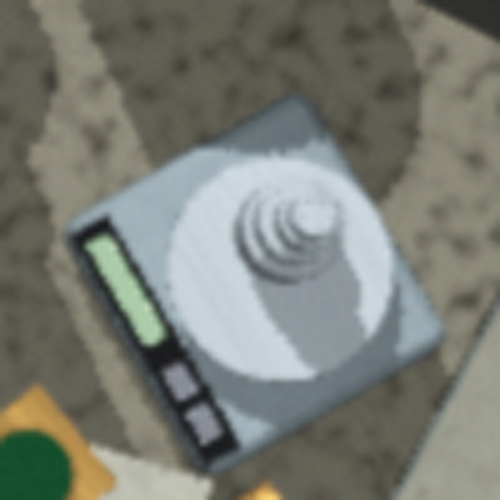

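View pics/scene_z.png

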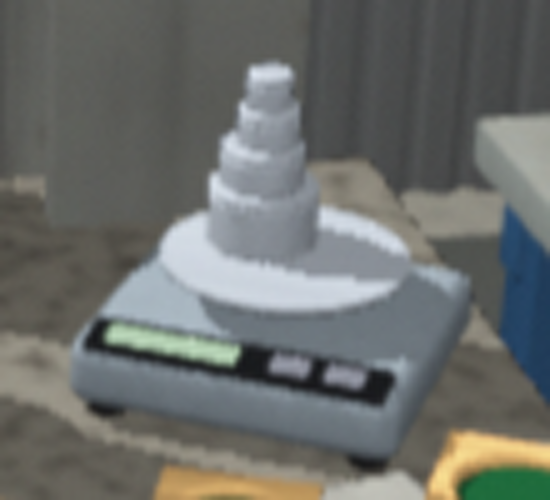

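Both cameras agree to about 2 mm: recess diameters order block_500, 200, 50, 100 from right to left, stack at about (0.570, -0.240). Next: obstacle heights along the route and tool axes.

```bash
cat >> h.py <<'E'
def tgt(x,y,z,jaw=None,quiet=False):
    """print delta in tool units to reach world tcp; jaw = yaw (deg) of tool z wanted"""
    s=robot.observe();R=Ro.from_quat(s["tool_rot"]).as_matrix()
    d=R.T@(np.array([x,y,z])-s["position"])
    zz=R[:,2]
    yaw=np.degrees(np.arctan2(zz[1],zz[0]))
    j=np.radians(yaw if jaw is None else jaw)
    zt=np.array([np.cos(j),np.sin(j),0]);xt=np.array([0,0,-1.]);Rt=np.c_[xt,np.cross(zt,xt),zt]
    w=Ro.from_matrix(R.T@Rt).as_rotvec(degrees=True)
    print("clk %.2f"%s["clock"],"pos",s["position"].round(4),"yaw %.1f"%yaw,"F",s["force"].round(2),"grip %.3f"%s["grip_width"])
    print("  units xyz",(d/.2).round(4),"mm",(d*1000).round(1),"w units",(w/60).round(4))
E
python3 - <<'E'
from h import *
s=robot.observe();print(Ro.from_quat(s["tool_rot"]).as_matrix().round(3))
C=cam("top");P=cloud(C).reshape(-1,3)
# height map max in 5cm cells
P=P[~np.isnan(P[:,0])]
xs=np.arange(.1,.75,.05);ys=np.arange(-.7,.35,.05)
print("y:",(ys+.025).round(2))
for x in xs:
    r=[]
    for y in ys:
        q=P[(P[:,0]>x)&(P[:,0]<=x+.05)&(P[:,1]>y)&(P[:,1]<=y+.05)]
        r.append("%4d"%(np.max(q[:,2])*1000) if len(q) else "  --")
    print("%.2f"%(x+.025)," ".join(r))
tgt(.57,-.24,.25)
E
```

```text
[[ 0.     0.964  0.266]
 [-0.     0.266 -0.964]
 [-1.     0.     0.   ]]
y: [-0.68 -0.62 -0.57 -0.52 -0.47 -0.42 -0.37 -0.32 -0.27 -0.22 -0.17 -0.12
 -0.07 -0.02  0.03  0.08  0.13  0.18  0.23  0.28  0.33]
0.12   27   27  385  351   29   21 -425 -429 -449 -301    6   19   19   17   17   19   17    7 -237 -203 -202
0.18  262  316  394  353   27   27   25 -457   --   --    7    4    0    2    0 -200   -6  -10 -235 -257 -254
0.23   25   25   26   26   26   26   27   26   26   19   20   16   12    7 -224 -225 -265 -186 -244 -458 -460
0.28   27   27   26   27   26   26   27   25   26   18   18   19   11   13   12   11    7 -194 -226 -225 -228
0.33  192   26   27   26   27   27   27   25   17   20   12   17   13   14   11   13   13   12 -233 -227 -228
0.38  232  251  253  210   26   28   26   26   20   22   22   15   12   15   17   16   13   12    5    1 -247
0.43  214  209  254  240   27   28   27    7   20   22   21   22   22   12   21   20   16   11    6    6    5
0.48  216  210  213  228   27   26   25   33   64   66   46   23   23   26   13   17   21   18  129  127    8
0.53  213  213  213  212   27   26    6   45   91   94   69   35    8   21   21   21   24    8  129  211  215
0.58   26   26   27   29   26   25    8   44  132  150   67   48    7    8    8   22   21    8  932  794  215
0.63   21   27   26   26   26    7    7    7   67   68   42   10   79   82    9   13    8  846  927   --    7
0.68  316  326   23   28    1    7  741  726    7    9    9    8   81   81    7    8    9  830   --   --   --
0.73  220  393  453  -54    5    6   --  718  675    8    8    7   81   78    8    7  677  733   --   --   --
clk 1.25 pos [ 0.166  -0.6026  0.2313] yaw -74.6 F [-0.61 -0.71  0.33] grip 1.001
  units xyz [-0.0935  2.4289 -1.2112] mm [ -18.7  485.8 -242.2] w units [ 0.  0. -0.]
```

{"name": "drive_tool", "arguments": {
  "commands": [
    {"x": -0.05, "y": 0.13, "z": -0.14, "gripper": 0.6},
    {"x": -0.04, "y": 0.13, "z": -0.14, "gripper": 0.6},
    {"x": 0, "y": 0.13, "z": -0.14, "gripper": 0.6},
    {"x": 0, "y": 0.13, "z": -0.14, "gripper": 0.6},
    {"x": 0, "y": 0.13, "z": -0.14, "gripper": 0.6}
  ]
}}

```text
validation failed for argument at $.co...
```

{"name": "drive_tool", "arguments": {
  "commands": [
    {"y": 0.13, "z": -0.14},
    {"y": 0.13, "z": -0.14},
    {"wx": 0.11},
    {"wx": 0.11},
    {"wx": 0.04}
  ]
}}

```text
validation failed for argument at $.co...
```

```bash
python3 - <<'E'
from h import *
tgt(.57,-.24,.25,-90)
E
```

```text
clk 1.25 pos [ 0.166  -0.6026  0.2313] yaw -74.6 F [-0.61 -0.71  0.33] grip 1.001
  units xyz [-0.0935  2.4289 -1.2112] mm [ -18.7  485.8 -242.2] w units [ 0.2567  0.     -0.    ]
```

{"name": "drive_tool", "arguments": {
  "commands": [
    {"x": -0.05, "y": 0.13, "z": -0.14, "wx": 0, "wy": 0, "wz": 0, "gripper": 0.6}
  ],
  "force": 30
}}

```text
clock: 1.33
position: [0.1785, -0.5714, 0.2381]
tool_rot: [0.43, 0.562, -0.431, 0.559]
force: [0.3, 0.5, -0.2]
grip_width: 0.884
```

{"name": "drive_tool", "arguments": {
  "commands": [
    {"x": -0.05, "y": 0.13, "z": -0.14, "wx": 0, "wy": 0, "wz": 0, "gripper": 0.6},
    {"x": 0, "y": 0.13, "z": -0.14, "wx": 0, "wy": 0, "wz": 0, "gripper": 0.6},
    {"x": 0, "y": 0.13, "z": -0.14, "wx": 0, "wy": 0, "wz": 0, "gripper": 0.6},
    {"x": 0, "y": 0.13, "z": -0.14, "wx": 0, "wy": 0, "wz": 0, "gripper": 0.6},
    {"x": 0, "y": 0.13, "z": -0.14, "wx": 0, "wy": 0, "wz": 0, "gripper": 0.6}
  ],
  "force": 30
}}

```text
clock: 1.75
position: [0.2694, -0.3979, 0.2492]
tool_rot: [0.432, 0.561, -0.433, 0.558]
force: [2.2, 0.2, -0.1]
grip_width: 0.601
```

{"name": "drive_tool", "arguments": {
  "commands": [
    {"x": 0, "y": 0.14, "z": -0.14, "wx": 0.11, "wy": 0, "wz": 0, "gripper": 0.6},
    {"x": 0, "y": 0.18, "z": -0.08, "wx": 0.11, "wy": 0, "wz": 0, "gripper": 0.6},
    {"x": 0, "y": 0.2, "z": 0, "wx": 0.04, "wy": 0, "wz": 0, "gripper": 0.6}
  ],
  "force": 30
}}

```text
clock: 2.0
position: [0.3594, -0.3375, 0.2509]
tool_rot: [-0.501, -0.497, 0.505, -0.497]
force: [1.4, -1.4, 1.0]
grip_width: 0.601
```

```bash
python3 - <<'E'
from h import *
tgt(.57,-.24,.25,-90)
E
```

```text
clk 2.00 pos [ 0.3594 -0.3375  0.2509] yaw -90.6 F [ 1.44 -1.4   1.03] grip 0.601
  units xyz [-0.0012  1.0476 -0.499 ] mm [-2.000e-01  2.095e+02 -9.980e+01] w units [-0.0107  0.0035  0.0034]
```

{"name": "drive_tool", "arguments": {
  "commands": [
    {"x": -0.04, "y": 0.18, "z": -0.09, "wx": 0, "wy": 0, "wz": 0, "gripper": 0.6},
    {"x": 0, "y": 0.18, "z": -0.09, "wx": 0, "wy": 0, "wz": 0, "gripper": 0.6},
    {"x": 0, "y": 0.18, "z": -0.09, "wx": 0, "wy": 0, "wz": 0, "gripper": 0.6},
    {"x": 0, "y": 0.18, "z": -0.09, "wx": 0, "wy": 0, "wz": 0, "gripper": 0.6},
    {"x": 0, "y": 0, "z": 0, "wx": 0, "wy": 0, "wz": 0, "gripper": 0.6}
  ],
  "force": 30
}}

```text
clock: 2.42
position: [0.514, -0.2604, 0.2593]
tool_rot: [-0.503, -0.496, 0.503, -0.498]
force: [-0.5, 1.6, -1.1]
grip_width: 0.601
```

```bash
python3 - <<'E'
from h import *
tgt(.57,-.24,.25,-90)
C=cam("wrist");cv2.imwrite("pics/w1.png",C[0]["color"])
print(C[0]["tool_from_camera"],C[0]["vertical_fov"])
np.save("c1.npy",{k:C[0][k] for k in C[0]},allow_pickle=True)
P=cloud(C).reshape(-1,3);P=P[(abs(P[:,0]-.57)<.07)&(abs(P[:,1]+.24)<.07)]
for a,b in((.088,.097),(.108,.116),(.126,.134),(.143,.155)):
    Q=P[(P[:,2]>a)&(P[:,2]<b)]
    if len(Q): print(a,len(Q),Q.mean(0).round(4),Q.min(0).round(4),Q.max(0).round(4))
E
```

```text
clk 2.42 pos [ 0.514  -0.2604  0.2593] yaw -90.7 F [-0.49  1.58 -1.06] grip 0.601
  units xyz [ 0.0465  0.2786 -0.1057] mm [  9.3  55.7 -21.1] w units [-0.0113  0.0034 -0.0018]
[[-6.20191126e-04 -2.93040860e-01  9.56099717e-01 -1.41697935e-01]
 [ 3.59031212e-04 -9.56099905e-01 -2.93040685e-01  7.60272195e-02]
 [ 9.99999743e-01  1.61528408e-04  6.98175492e-04  7.18558531e-04]
 [ 0.00000000e+00  0.00000000e+00  0.00000000e+00  1.00000000e+00]] 66.76353503769869
0.088 699 [ 0.5753 -0.2506  0.0909] [ 0.5479 -0.2691  0.0883] [ 0.5984 -0.218   0.094 ]
0.108 522 [ 0.5774 -0.2413  0.1109] [ 0.5534 -0.2612  0.1082] [ 0.5927 -0.2227  0.1147]
0.126 347 [ 0.5749 -0.2474  0.1289] [ 0.5576 -0.2585  0.1265] [ 0.5867 -0.2292  0.1339]
0.143 545 [ 0.5719 -0.2425  0.1458] [ 0.5612 -0.2529  0.1432] [ 0.5823 -0.2323  0.1478]
```

View pics/w1.png

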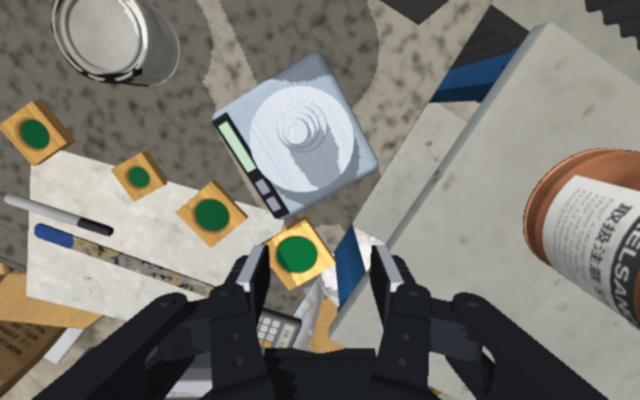

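The wrist view shows the stack at about (300,130) and the recesses at (297,254), (211,215), (138,177), (34,134). I'll measure the recesses from this view too.

```bash
python3 - <<'E'
from h import *
C=cam("wrist");tgt(.57,-.24,.25,-90)
for o in greens(C): print(*o)
P=cloud(C).reshape(-1,3);P=P[(abs(P[:,0]-.57)<.07)&(abs(P[:,1]+.24)<.07)]
for a,b in((.088,.097),(.108,.116),(.126,.134),(.143,.155)):
    Q=P[(P[:,2]>a)&(P[:,2]<b)]
    print(a,len(Q),Q.mean(0).round(4),((Q.min(0)+Q.max(0))/2).round(4))
E
```

```text
clk 2.52 pos [ 0.5096 -0.265   0.2594] yaw -91.0 F [-0.88 -1.42 -0.02] grip 0.600
  units xyz [ 0.0462  0.3    -0.1303] mm [  9.2  60.  -26.1] w units [-0.016   0.0056  0.0006]
[ 32. 132.] [0.563  0.0952] eqdiam 0.0346 ext [0.034 0.032]
[136.6 175. ] [ 0.5062 -0.0252] eqdiam 0.0251 ext [0.024 0.024]
[209.9 212.9] [ 0.4523 -0.1147] eqdiam 0.0443 ext [0.043 0.044]
[294.9 252.3] [ 0.3913 -0.2283] eqdiam 0.0559 ext [0.053 0.055]
0.088 700 [ 0.5751 -0.2508  0.0909] [ 0.5729 -0.2442  0.092 ]
0.108 535 [ 0.577  -0.2416  0.1109] [ 0.5733 -0.2423  0.1122]
0.126 349 [ 0.5747 -0.2476  0.1289] [ 0.5722 -0.244   0.1297]
0.143 551 [ 0.5719 -0.2425  0.1457] [ 0.5717 -0.2424  0.1454]
```

{"name": "drive_tool", "arguments": {
  "commands": [
    {"x": 0.05, "y": 0.16, "z": -0.06, "wx": -0.016, "wy": 0.005, "wz": 0, "gripper": 0.5},
    {"x": 0.07, "y": 0.15, "z": -0.06, "wx": 0, "wy": 0, "wz": 0, "gripper": 0.5},
    {"x": 0.06, "y": 0, "z": 0, "wx": 0, "wy": 0, "wz": 0, "gripper": 0.5},
    {"x": 0, "y": 0, "z": 0, "wx": 0, "wy": 0, "wz": 0, "gripper": 0.5},
    {"x": 0, "y": 0, "z": 0, "wx": 0, "wy": 0, "wz": 0, "gripper": 0.5}
  ],
  "force": 30
}}

```text
clock: 2.93
position: [0.5692, -0.2485, 0.2231]
tool_rot: [-0.5, -0.497, 0.504, -0.499]
force: [-0.2, 0.1, 0.4]
grip_width: 0.499
```

```bash
cat >> h.py <<'E'
def wlook(name,a,b,cx=.571,cy=-.241,r=.07):
    C=cam("wrist");cv2.imwrite(f"pics/{name}.png",C[0]["color"])
    P=cloud(C).reshape(-1,3);P=P[(abs(P[:,0]-cx)<r)&(abs(P[:,1]-cy)<r)]
    Q=P[(P[:,2]>a)&(P[:,2]<b)]
    if len(Q): print(name,len(Q),Q.mean(0).round(4),"mid",((Q.min(0)+Q.max(0))/2).round(4),"ext",np.ptp(Q,axis=0).round(4))
E
python3 - <<'E'
from h import *
tgt(.571,-.241,.137,-90)
wlook("w2",.141,.155)
tgt(.571,-.241,.137,-90)
E
```

```text
clk 2.93 pos [ 0.5692 -0.2485  0.2231] yaw -90.6 F [-0.2   0.08  0.39] grip 0.499
  units xyz [ 0.4302  0.0093 -0.0398] mm [86.   1.9 -8. ] w units [-0.0092  0.0055  0.0019]
w2 616 [ 0.5724 -0.2425  0.1456] mid [ 0.5719 -0.2425  0.1443] ext [0.0217 0.0215 0.0065]
clk 2.98 pos [ 0.5688 -0.2491  0.2231] yaw -90.6 F [-0.34  0.7  -0.58] grip 0.499
  units xyz [ 0.4302  0.0118 -0.0431] mm [86.   2.4 -8.6] w units [-0.0101  0.0059  0.0023]
```

View pics/w2.png

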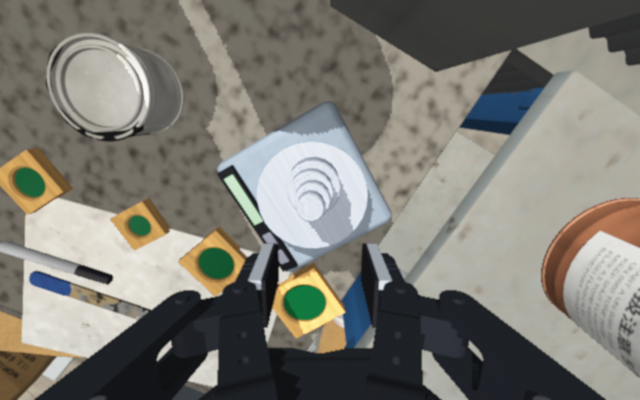

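{"name": "drive_tool", "arguments": {
  "commands": [
    {"x": 0.06, "y": 0.012, "z": -0.03, "wx": -0.01, "wy": 0.006, "wz": 0, "gripper": 0.5},
    {"x": 0.12, "y": 0, "z": 0, "wx": 0, "wy": 0, "wz": 0, "gripper": 0.5},
    {"x": 0.12, "y": 0, "z": 0, "wx": 0, "wy": 0, "wz": 0, "gripper": 0.5},
    {"x": 0, "y": 0, "z": 0, "wx": 0, "wy": 0, "wz": 0, "gripper": 0.5},
    {"x": 0, "y": 0, "z": 0, "wx": 0, "wy": 0, "wz": 0, "gripper": 0.5}
  ],
  "force": 30
}}

```text
clock: 3.4
position: [0.569, -0.2473, 0.1647]
tool_rot: [-0.501, -0.497, 0.502, -0.5]
force: [-0.0, 0.9, 0.8]
grip_width: 0.497
```

```bash
python3 - <<'E'
from h import *
wlook("w3",.141,.155)
tgt(.5715,-.242,.137,-90)
E
```

```text
w3 1044 [ 0.5726 -0.2425  0.1456] mid [ 0.5717 -0.2424  0.1444] ext [0.0221 0.0216 0.0066]
clk 3.45 pos [ 0.5688 -0.2473  0.1646] yaw -90.3 F [-0.44 -0.61 -0.5 ] grip 0.499
  units xyz [ 0.1378  0.0131 -0.0271] mm [27.6  2.6 -5.4] w units [-0.0049  0.0038 -0.0019]
```

View pics/w3.png

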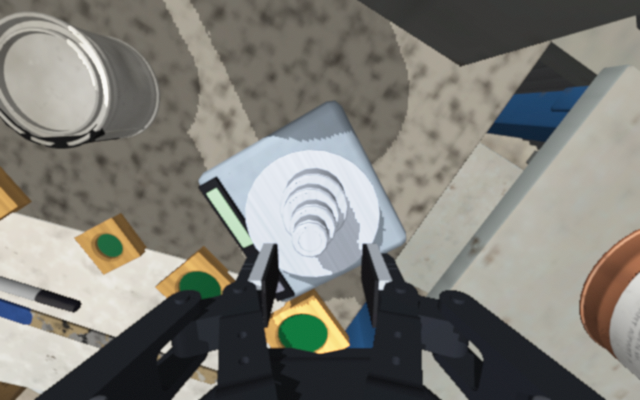

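{"name": "drive_tool", "arguments": {
  "commands": [
    {"x": 0.05, "y": 0.015, "z": -0.025, "wx": -0.005, "wy": 0.004, "wz": 0, "gripper": 0.5},
    {"x": 0.05, "y": 0.005, "z": -0.01, "wx": 0, "wy": 0, "wz": 0, "gripper": 0.5},
    {"x": 0.03, "y": 0, "z": 0, "wx": 0, "wy": 0, "wz": 0, "gripper": 0.5},
    {"x": 0, "y": 0, "z": 0, "wx": 0, "wy": 0, "wz": 0, "gripper": 0.5}
  ],
  "force": 30
}}

```text
clock: 3.78
position: [0.5747, -0.2405, 0.1402]
tool_rot: [0.501, 0.498, -0.499, 0.502]
force: [0.4, -0.6, -0.1]
grip_width: 0.504
```

```bash
python3 - <<'E'
from h import *
wlook("w4",.141,.155)
tgt(.5715,-.242,.137,-90)
E
```

```text
w4 2078 [ 0.5756 -0.2419  0.147 ] mid [ 0.5742 -0.2411  0.148 ] ext [0.0263 0.0701 0.0139]
clk 3.83 pos [ 0.5748 -0.2405  0.1407] yaw -90.0 F [ 0.06  0.13 -0.46] grip 0.501
  units xyz [ 0.0186 -0.0168  0.0075] mm [ 3.7 -3.4  1.5] w units [-0.      0.0016 -0.0071]
```

View pics/w4.png

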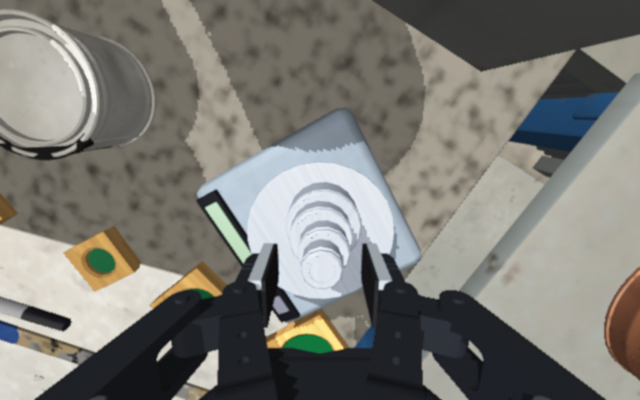

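{"name": "drive_tool", "arguments": {
  "commands": [
    {"x": 0.02, "y": -0.017, "z": 0.007, "wx": 0, "wy": 0, "wz": -0.007, "gripper": 0.5},
    {"x": 0, "y": 0, "z": 0, "wx": 0, "wy": 0, "wz": 0, "gripper": 0.5}
  ],
  "force": 30
}}

```text
clock: 4.0
position: [0.5715, -0.242, 0.1368]
tool_rot: [0.499, 0.5, -0.5, 0.501]
force: [0.4, -0.4, 0.5]
grip_width: 0.501
```

```bash
python3 - <<'E'
from h import *
tgt(.5715,-.242,.137,-90)
E
```

```text
clk 4.00 pos [ 0.5715 -0.242   0.1368] yaw -90.0 F [ 0.43 -0.37  0.5 ] grip 0.501
  units xyz [-0.0008  0.0001  0.0001] mm [-0.2  0.   0. ] w units [0.0004 0.0018 0.0001]
```

Precisely placed. Close.

{"name": "drive_tool", "arguments": {
  "commands": [
    {"x": 0, "y": 0, "z": 0, "wx": 0, "wy": 0, "wz": 0, "gripper": 0.35},
    {"x": 0, "y": 0, "z": 0, "wx": 0, "wy": 0, "wz": 0, "gripper": 0.28},
    {"x": 0, "y": 0, "z": 0, "wx": 0, "wy": 0, "wz": 0, "gripper": 0.1},
    {"x": 0, "y": 0, "z": 0, "wx": 0, "wy": 0, "wz": 0, "gripper": 0.1},
    {"x": 0, "y": 0, "z": 0, "wx": 0, "wy": 0, "wz": 0, "gripper": 0.1}
  ],
  "force": 30
}}

```text
clock: 4.42
position: [0.5718, -0.2425, 0.1378]
tool_rot: [0.5, 0.499, -0.5, 0.501]
force: [-0.4, -0.1, -0.1]
grip_width: 0.241
```

```bash
python3 - <<'E'
from h import *
wlook("w5",.141,.155)
tgt(.5715,-.242,.137,-90)
E
```

```text
w5 2197 [ 0.5758 -0.2432  0.1469] mid [ 0.5727 -0.2433  0.148 ] ext [0.0237 0.0474 0.014 ]
clk 4.47 pos [ 0.5718 -0.2425  0.1377] yaw -90.0 F [-0.49  0.63 -0.49] grip 0.235
  units xyz [ 0.0037 -0.0015 -0.0024] mm [ 0.7 -0.3 -0.5] w units [-0.0002  0.0025 -0.001 ]
```

View pics/w5.png

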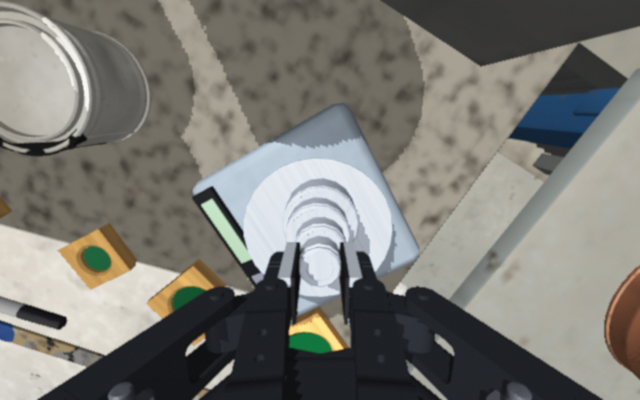

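{"name": "drive_tool", "arguments": {
  "commands": [
    {"x": -0.03, "y": 0, "z": 0, "wx": 0, "wy": 0, "wz": 0, "gripper": 0.1},
    {"x": -0.1, "y": 0, "z": 0, "wx": 0, "wy": 0, "wz": 0, "gripper": 0.1},
    {"x": -0.1, "y": 0, "z": 0, "wx": 0, "wy": 0, "wz": 0, "gripper": 0.1},
    {"x": -0.1, "y": 0, "z": 0, "wx": 0, "wy": 0, "wz": 0, "gripper": 0.1}
  ],
  "force": 40
}}

```text
clock: 4.8
position: [0.5691, -0.2415, 0.2018]
tool_rot: [0.498, 0.502, -0.501, 0.498]
force: [0.8, -0.4, -0.5]
grip_width: 0.23
```

```bash
python3 - <<'E'
from h import *
wlook("w6",.125,.135)
tgt(.5058,-.0243,.12,-90)
E
```

```text
w6 1163 [ 0.5729 -0.2436  0.1287] mid [ 0.5725 -0.2437  0.1279] ext [0.029  0.0292 0.0051]
clk 4.85 pos [ 0.571  -0.242   0.2068] yaw -90.0 F [ 1.05 -0.18  3.91] grip 0.229
  units xyz [ 0.433  -0.325  -1.0889] mm [  86.6  -65.  -217.8] w units [0.0001 0.0012 0.0014]
```

View pics/w6.png

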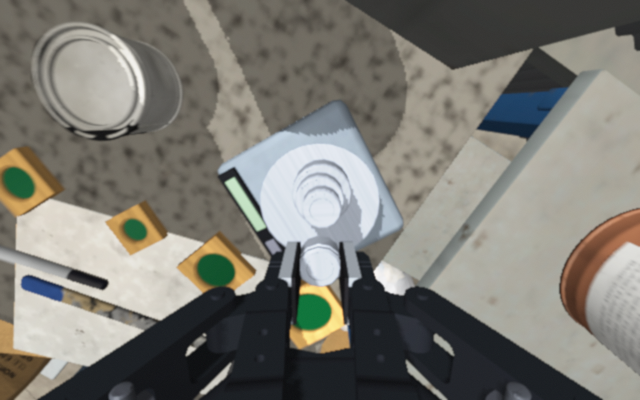

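{"name": "drive_tool", "arguments": {
  "commands": [
    {"x": 0, "y": -0.05, "z": -0.17, "wx": 0, "wy": 0, "wz": 0, "gripper": 0.1},
    {"x": 0, "y": -0.055, "z": -0.18, "wx": 0, "wy": 0, "wz": 0, "gripper": 0.1},
    {"x": 0, "y": -0.055, "z": -0.18, "wx": 0, "wy": 0, "wz": 0, "gripper": 0.1},
    {"x": 0.05, "y": -0.055, "z": -0.18, "wx": 0, "wy": 0, "wz": 0, "gripper": 0.1},
    {"x": 0.1, "y": -0.055, "z": -0.17, "wx": 0, "wy": 0, "wz": 0, "gripper": 0.1}
  ],
  "force": 40
}}

```text
clock: 5.27
position: [0.5203, -0.0698, 0.1828]
tool_rot: [0.505, 0.492, -0.503, 0.501]
force: [1.2, 0.4, -0.4]
grip_width: 0.229
```

{"name": "drive_tool", "arguments": {
  "commands": [
    {"x": 0.12, "y": -0.04, "z": -0.13, "wx": 0, "wy": 0, "wz": 0, "gripper": 0.1},
    {"x": 0.12, "y": 0, "z": 0, "wx": 0, "wy": 0, "wz": 0, "gripper": 0.1},
    {"x": 0, "y": 0, "z": 0, "wx": 0, "wy": 0, "wz": 0, "gripper": 0.1}
  ],
  "force": 40
}}

```text
clock: 5.52
position: [0.5102, -0.034, 0.1332]
tool_rot: [0.502, 0.494, -0.499, 0.504]
force: [-1.0, -1.5, -2.4]
grip_width: 0.23
```

```bash
cat >> h.py <<'E'
def blk(name):
    C=cam("wrist");cv2.imwrite(f"pics/{name}.png",C[0]["color"])
    for o in greens(C): print(*o[:4])
E
python3 - <<'E'
from h import *
tgt(.5058,-.0243,.05,-90)
blk("w7")
tgt(.5058,-.0243,.05,-90)
E
```

```text
clk 5.52 pos [ 0.5102 -0.034   0.1332] yaw -90.2 F [-0.97 -1.48 -2.4 ] grip 0.230
  units xyz [ 0.4153 -0.0276 -0.0515] mm [ 83.1  -5.5 -10.3] w units [-0.0034  0.0069 -0.0124]
[165.9 137.6] [0.5634 0.0957] eqdiam 0.0354
[307.4 200.6] [ 0.5065 -0.0247] eqdiam 0.0268
[401.3 253.8] [ 0.4525 -0.1144] eqdiam 0.0452
[508.2 307.5] [ 0.3912 -0.2285] eqdiam 0.0565
clk 5.57 pos [ 0.5114 -0.0335  0.1355] yaw -90.2 F [0.25 1.89 0.45] grip 0.231
  units xyz [ 0.4268 -0.0345 -0.0488] mm [85.4 -6.9 -9.8] w units [-0.0029  0.0065 -0.0144]
```

View pics/w7.png

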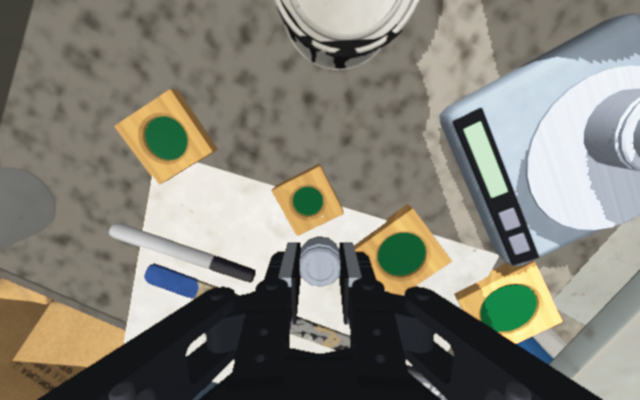

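{"name": "drive_tool", "arguments": {
  "commands": [
    {"x": 0.1, "y": -0.02, "z": -0.04, "wx": 0, "wy": 0.006, "wz": -0.01, "gripper": 0.1},
    {"x": 0.12, "y": -0.01, "z": -0.01, "wx": 0, "wy": 0, "wz": 0, "gripper": 0.1},
    {"x": 0.12, "y": 0, "z": 0, "wx": 0, "wy": 0, "wz": 0, "gripper": 0.1},
    {"x": 0.06, "y": 0, "z": 0, "wx": 0, "wy": 0, "wz": 0, "gripper": 0.1},
    {"x": 0, "y": 0, "z": 0, "wx": 0, "wy": 0, "wz": 0, "gripper": 0.1}
  ],
  "force": 40
}}

```text
clock: 5.98
position: [0.513, -0.0277, 0.0617]
tool_rot: [0.506, 0.493, -0.499, 0.502]
force: [-1.2, -0.8, -0.1]
grip_width: 0.232
```

```bash
python3 - <<'E'
from h import *
blk("w8")
tgt(.5063,-.0247,.03,-90)
E
```

```text
[124.1 152.5] [0.5634 0.0953] eqdiam 0.0356
[313.4 229. ] [ 0.5101 -0.0245] eqdiam 0.0217
[446.9 288.9] [ 0.4623 -0.1213] eqdiam 0.0279
[579.8 360.8] [ 0.3964 -0.2334] eqdiam 0.0471
clk 6.03 pos [ 0.5136 -0.0277  0.0628] yaw -90.5 F [ 0.8   0.78 -0.67] grip 0.233
  units xyz [ 0.1634 -0.0394 -0.0153] mm [32.7 -7.9 -3.1] w units [-0.0088  0.0026 -0.0161]
```

View pics/w8.png

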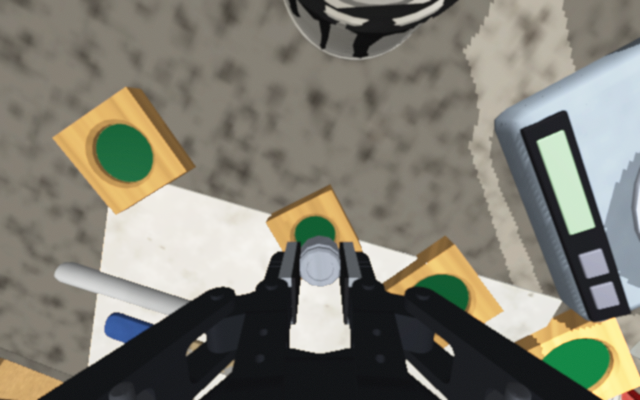

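{"name": "drive_tool", "arguments": {
  "commands": [
    {"x": 0.04, "y": -0.04, "z": -0.015, "wx": -0.008, "wy": 0.003, "wz": -0.016, "gripper": 0.1},
    {"x": 0, "y": 0, "z": 0, "wx": 0, "wy": 0, "wz": 0, "gripper": 0.1}
  ],
  "force": 40
}}

```text
clock: 6.2
position: [0.5071, -0.0255, 0.0569]
tool_rot: [0.501, 0.499, -0.5, 0.5]
force: [-1.5, 0.4, -1.2]
grip_width: 0.228
```

```bash
python3 - <<'E'
from h import *
tgt(.5063,-.0247,.0185,-90)
E
```

```text
clk 6.20 pos [ 0.5071 -0.0255  0.0569] yaw -90.1 F [-1.5   0.42 -1.23] grip 0.228
  units xyz [ 0.1922 -0.0043 -0.0038] mm [38.4 -0.9 -0.8] w units [-0.0018 -0.0002 -0.0017]
```

{"name": "drive_tool", "arguments": {
  "commands": [
    {"x": 0.06, "y": -0.005, "z": -0.004, "wx": 0, "wy": 0, "wz": 0, "gripper": 0.1},
    {"x": 0.05, "y": 0, "z": 0, "wx": 0, "wy": 0, "wz": 0, "gripper": 0.1},
    {"x": 0.03, "y": 0, "z": 0, "wx": 0, "wy": 0, "wz": 0, "gripper": 0.1},
    {"x": 0, "y": 0, "z": 0, "wx": 0, "wy": 0, "wz": 0, "gripper": 0.1}
  ],
  "force": 40
}}

```text
clock: 6.53
position: [0.5079, -0.0252, 0.0289]
tool_rot: [0.502, 0.498, -0.499, 0.501]
force: [-0.6, 0.3, -0.6]
grip_width: 0.234
```

```bash
python3 - <<'E'
from h import *
blk("w9")
tgt(.5063,-.0247,.0178,-90)
E
```

```text
[ 88.3 148.7] [0.5634 0.0955] eqdiam 0.0356
[317.5 234.6] [ 0.5143 -0.0249] eqdiam 0.0137
[476.6 309. ] [ 0.4641 -0.1235] eqdiam 0.0224
[442.8 343.5] [ 0.4381 -0.1054] eqdiam 0.0113
[617.  385.5] [ 0.403  -0.2278] eqdiam 0.032
clk 6.58 pos [ 0.508  -0.0252  0.0293] yaw -90.1 F [-0.   -0.2  -0.36] grip 0.227
  units xyz [ 0.0573 -0.009  -0.0023] mm [11.5 -1.8 -0.5] w units [-0.0025  0.0007 -0.0059]
```

View pics/w9.png

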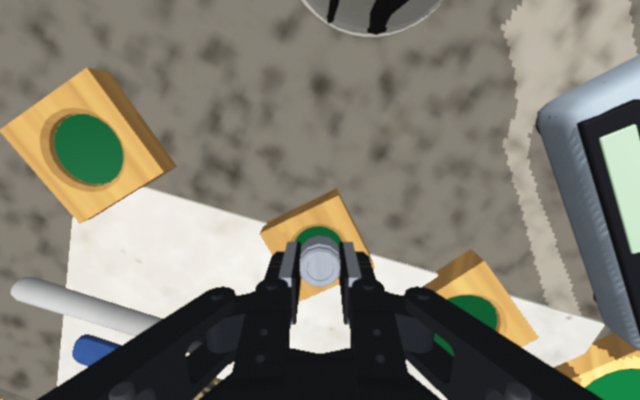

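{"name": "drive_tool", "arguments": {
  "commands": [
    {"x": 0.03, "y": -0.009, "z": -0.002, "wx": 0, "wy": 0, "wz": -0.005, "gripper": 0.1},
    {"x": 0.02, "y": 0, "z": 0, "wx": 0, "wy": 0, "wz": 0, "gripper": 0.1},
    {"x": 0, "y": 0, "z": 0, "wx": 0, "wy": 0, "wz": 0, "gripper": 0.1}
  ],
  "force": 40
}}

```text
clock: 6.83
position: [0.5065, -0.0246, 0.0186]
tool_rot: [0.501, 0.499, -0.501, 0.5]
force: [-0.4, -0.2, -0.1]
grip_width: 0.231
```

```bash
python3 - <<'E'
from h import *
tgt(.5063,-.0247,.0178,-90)
E
```

```text
clk 6.83 pos [ 0.5065 -0.0246  0.0186] yaw -90.1 F [-0.43 -0.2  -0.09] grip 0.231
  units xyz [ 0.0041 -0.0009  0.0004] mm [ 0.8 -0.2  0.1] w units [-0.0024  0.0006 -0.0009]
```

{"name": "drive_tool", "arguments": {
  "commands": [
    {"x": 0.005, "y": 0, "z": 0, "wx": 0, "wy": 0, "wz": 0, "gripper": 0.1},
    {"x": 0, "y": 0, "z": 0, "wx": 0, "wy": 0, "wz": 0, "gripper": 0.1}
  ],
  "force": 40
}}

```text
clock: 7.0
position: [0.5066, -0.0245, 0.0175]
tool_rot: [0.501, 0.499, -0.5, 0.5]
force: [0.2, 0.1, -0.1]
grip_width: 0.23
```

{"name": "drive_tool", "arguments": {
  "commands": [
    {"x": 0.004, "y": 0, "z": 0, "wx": 0, "wy": 0, "wz": 0, "gripper": 0.1},
    {"x": 0.001, "y": 0, "z": 0, "wx": 0, "wy": 0, "wz": 0, "gripper": 0.1}
  ],
  "force": 40
}}

```text
clock: 7.17
position: [0.5069, -0.0245, 0.0174]
tool_rot: [0.501, 0.499, -0.501, 0.5]
force: [0.3, 0.1, -0.5]
grip_width: 0.228
```

{"name": "drive_tool", "arguments": {
  "commands": [
    {"x": 0.006, "y": 0, "z": 0, "wx": 0, "wy": 0, "wz": 0, "gripper": 0.1},
    {"x": 0.004, "y": 0, "z": 0, "wx": 0, "wy": 0, "wz": 0, "gripper": 0.1}
  ],
  "force": 40
}}

```text
clock: 7.33
position: [0.5072, -0.0245, 0.0173]
tool_rot: [-0.5, -0.498, 0.501, -0.5]
force: [-6.8, 0.2, 12.7]
grip_width: 0.227
```

```bash
python3 - <<'E'
from h import *
blk("w10")
tgt(.5063,-.0247,.0178,-90)
E
```

```text
[ 71.4 150.2] [0.5634 0.0955] eqdiam 0.0357
[319.1 238.5] [ 0.5163 -0.0251] eqdiam 0.0073
[489.3 318.4] [ 0.4652 -0.1244] eqdiam 0.0195
[443.  343.9] [ 0.4472 -0.0994] eqdiam 0.0107
[626.5 393.5] [ 0.4079 -0.2214] eqdiam 0.0157
clk 7.38 pos [ 0.5072 -0.0245  0.0173] yaw -90.1 F [-5.93  0.22 13.46] grip 0.232
  units xyz [-0.0026 -0.0043  0.001 ] mm [-0.5 -0.9  0.2] w units [-0.0023  0.0021 -0.0014]
```

View pics/w10.png

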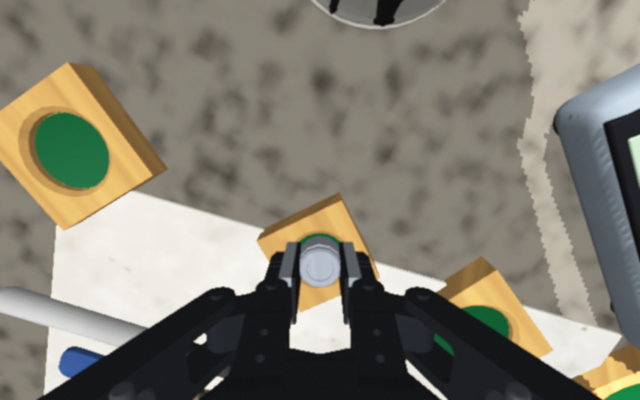

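{"name": "drive_tool", "arguments": {
  "commands": [
    {"x": -0.003, "y": 0, "z": 0, "wx": 0, "wy": 0, "wz": 0, "gripper": 0.3},
    {"x": 0, "y": 0, "z": 0, "wx": 0, "wy": 0, "wz": 0, "gripper": 0.4},
    {"x": 0, "y": 0, "z": 0, "wx": 0, "wy": 0, "wz": 0, "gripper": 0.5},
    {"x": -0.05, "y": 0, "z": 0, "wx": 0, "wy": 0, "wz": 0, "gripper": 0.5},
    {"x": -0.1, "y": 0, "z": 0, "wx": 0, "wy": 0, "wz": 0, "gripper": 0.5}
  ],
  "force": 40
}}

```text
clock: 7.8
position: [0.5052, -0.0244, 0.0466]
tool_rot: [-0.499, -0.5, 0.502, -0.499]
force: [1.4, 0.1, 0.3]
grip_width: 0.5
```

{"name": "drive_tool", "arguments": {
  "commands": [
    {"x": -0.18, "y": 0, "z": 0, "wx": 0, "wy": 0, "wz": 0, "gripper": 0.6},
    {"x": -0.2, "y": 0, "z": 0, "wx": 0, "wy": 0, "wz": 0, "gripper": 0.6},
    {"x": -0.2, "y": 0, "z": 0, "wx": 0, "wy": 0, "wz": 0, "gripper": 0.6},
    {"x": -0.2, "y": 0, "z": 0, "wx": 0, "wy": 0, "wz": 0, "gripper": 0.6},
    {"x": -0.1, "y": 0, "z": 0.1, "wx": 0, "wy": 0, "wz": 0, "gripper": 0.6}
  ],
  "force": 40
}}

```text
clock: 8.22
position: [0.5031, -0.0393, 0.2315]
tool_rot: [0.497, 0.504, -0.5, 0.499]
force: [1.0, 1.4, 0.0]
grip_width: 0.599
```

```bash
python3 - <<'E'
from h import *
blk("w11")
wlook("w11",.02,.035,.506,-.025,.02)
tgt(.5717,-.243,.2,-90)
E
```

```text
[204.5 119.5] [0.5632 0.0937] eqdiam 0.0349
[380.4 211.4] [ 0.452  -0.1171] eqdiam 0.0437
[463.5 255.6] [ 0.3905 -0.2315] eqdiam 0.0546
w11 269 [ 0.508  -0.0255  0.0255] mid [ 0.5077 -0.0254  0.024 ] ext [0.0212 0.0212 0.0077]
clk 8.32 pos [ 0.5037 -0.0457  0.2308] yaw -90.2 F [ 0.29 -0.09 -1.39] grip 0.602
  units xyz [0.1527 0.3434 0.9853] mm [ 30.5  68.7 197.1] w units [-0.0026  0.0006  0.0054]
```

View pics/w11.png

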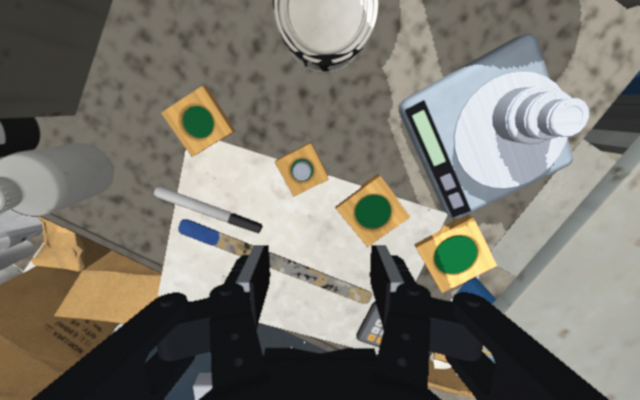

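{"name": "drive_tool", "arguments": {
  "commands": [
    {"x": 0, "y": 0.065, "z": 0.18, "wx": 0, "wy": 0, "wz": 0, "gripper": 0.55},
    {"x": 0, "y": 0.065, "z": 0.18, "wx": 0, "wy": 0, "wz": 0, "gripper": 0.55},
    {"x": 0.03, "y": 0.065, "z": 0.18, "wx": 0, "wy": 0, "wz": 0, "gripper": 0.55},
    {"x": 0.06, "y": 0.065, "z": 0.18, "wx": 0, "wy": 0, "wz": 0, "gripper": 0.55},
    {"x": 0.06, "y": 0.065, "z": 0.17, "wx": 0, "wy": 0, "wz": 0, "gripper": 0.55}
  ],
  "force": 40
}}

```text
clock: 8.73
position: [0.5719, -0.2203, 0.2058]
tool_rot: [0.497, 0.502, -0.497, 0.504]
force: [0.0, -0.2, -0.2]
grip_width: 0.549
```

{"name": "drive_tool", "arguments": {
  "commands": [
    {"x": 0.02, "y": 0.02, "z": 0.06, "wx": 0, "wy": 0, "wz": 0, "gripper": 0.55},
    {"x": 0, "y": 0, "z": 0, "wx": 0, "wy": 0, "wz": 0, "gripper": 0.55},
    {"x": 0, "y": 0, "z": 0, "wx": 0, "wy": 0, "wz": 0, "gripper": 0.55}
  ],
  "force": 40
}}

```text
clock: 8.98
position: [0.5742, -0.2403, 0.196]
tool_rot: [0.498, 0.502, -0.5, 0.5]
force: [0.5, 0.8, 0.6]
grip_width: 0.551
```

```bash
python3 - <<'E'
from h import *
wlook("w12",.125,.135)
tgt(.572,-.243,.121,-90)
E
```

```text
w12 1212 [ 0.5729 -0.2436  0.1287] mid [ 0.5721 -0.2437  0.1281] ext [0.0294 0.0295 0.0054]
clk 9.03 pos [ 0.5741 -0.2398  0.1961] yaw -89.8 F [-0.04  0.06 -0.68] grip 0.547
  units xyz [ 0.3754 -0.0087  0.0158] mm [75.1 -1.7  3.2] w units [0.0031 0.0001 0.0044]
```

{"name": "drive_tool", "arguments": {
  "commands": [
    {"x": 0.08, "y": -0.009, "z": 0.018, "wx": 0.003, "wy": 0, "wz": 0.004, "gripper": 0.55},
    {"x": 0.1, "y": 0, "z": 0, "wx": 0, "wy": 0, "wz": 0, "gripper": 0.55},
    {"x": 0.1, "y": 0, "z": 0, "wx": 0, "wy": 0, "wz": 0, "gripper": 0.55},
    {"x": 0.02, "y": 0, "z": 0, "wx": 0, "wy": 0, "wz": 0, "gripper": 0.55},
    {"x": 0, "y": 0, "z": 0, "wx": 0, "wy": 0, "wz": 0, "gripper": 0.55}
  ],
  "force": 40
}}

```text
clock: 9.45
position: [0.5738, -0.2339, 0.1391]
tool_rot: [0.499, 0.501, -0.496, 0.504]
force: [0.0, 0.3, 0.5]
grip_width: 0.55
```

```bash
python3 - <<'E'
from h import *
wlook("w13",.125,.131,r=.02)
tgt(.5724,-.2436,.121,-90)
E
```

```text
w13 2055 [ 0.5732 -0.2435  0.1287] mid [ 0.5721 -0.2436  0.128 ] ext [0.0302 0.0294 0.0058]
clk 9.50 pos [ 0.5739 -0.2337  0.1395] yaw -89.4 F [0.25 1.12 1.18] grip 0.544
  units xyz [ 0.0923 -0.0086  0.0493] mm [18.5 -1.7  9.9] w units [ 0.01   -0.0007 -0.0054]
```

View pics/w13.png

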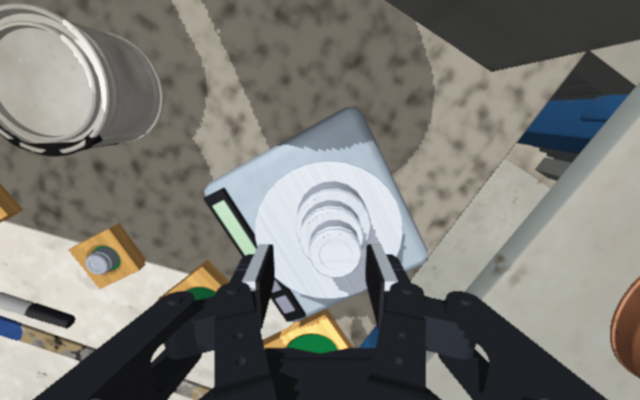

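{"name": "drive_tool", "arguments": {
  "commands": [
    {"x": 0.01, "y": -0.008, "z": 0.05, "wx": 0.01, "wy": 0, "wz": -0.005, "gripper": 0.55},
    {"x": 0, "y": 0, "z": 0, "wx": 0, "wy": 0, "wz": 0, "gripper": 0.55}
  ],
  "force": 40
}}

```text
clock: 9.67
position: [0.5733, -0.2434, 0.1401]
tool_rot: [0.5, 0.5, -0.499, 0.501]
force: [0.2, -0.8, -0.2]
grip_width: 0.55
```

```bash
python3 - <<'E'
from h import *
tgt(.5724,-.2436,.121,-90)
E
```

```text
clk 9.67 pos [ 0.5733 -0.2434  0.1401] yaw -89.9 F [ 0.15 -0.8  -0.18] grip 0.550
  units xyz [ 0.0955 -0.0046  0.001 ] mm [19.1 -0.9  0.2] w units [ 0.0011  0.0005 -0.0024]
```

{"name": "drive_tool", "arguments": {
  "commands": [
    {"x": 0.05, "y": -0.004, "z": 0, "wx": 0, "wy": 0, "wz": 0, "gripper": 0.55},
    {"x": 0.035, "y": 0, "z": 0, "wx": 0, "wy": 0, "wz": 0, "gripper": 0.55},
    {"x": 0, "y": 0, "z": 0, "wx": 0, "wy": 0, "wz": 0, "gripper": 0.55}
  ],
  "force": 40
}}

```text
clock: 9.92
position: [0.5738, -0.2443, 0.1242]
tool_rot: [0.501, 0.498, -0.499, 0.502]
force: [-0.3, -0.5, 0.1]
grip_width: 0.547
```

```bash
python3 - <<'E'
from h import *
tgt(.5724,-.2436,.121,-90)
E
```

```text
clk 9.92 pos [ 0.5738 -0.2443  0.1242] yaw -90.0 F [-0.34 -0.46  0.14] grip 0.547
  units xyz [ 0.0161 -0.007  -0.0035] mm [ 3.2 -1.4 -0.7] w units [ 0.0001  0.002  -0.006 ]
```

{"name": "drive_tool", "arguments": {
  "commands": [
    {"x": 0.016, "y": -0.007, "z": -0.003, "wx": 0, "wy": 0.002, "wz": -0.006, "gripper": 0.5},
    {"x": 0, "y": 0, "z": 0, "wx": 0, "wy": 0, "wz": 0, "gripper": 0.45},
    {"x": 0, "y": 0, "z": 0, "wx": 0, "wy": 0, "wz": 0, "gripper": 0.4},
    {"x": 0, "y": 0, "z": 0, "wx": 0, "wy": 0, "wz": 0, "gripper": 0.2},
    {"x": 0, "y": 0, "z": 0, "wx": 0, "wy": 0, "wz": 0, "gripper": 0.2}
  ],
  "force": 40
}}

```text
clock: 10.33
position: [0.5722, -0.2436, 0.1204]
tool_rot: [0.5, 0.5, -0.5, 0.5]
force: [0.1, 0.4, -0.3]
grip_width: 0.325
```

```bash
python3 - <<'E'
from h import *
tgt(.5724,-.2436,.121,-90)
wlook("w14",.125,.131,r=.02)
E
```

```text
clk 10.33 pos [ 0.5722 -0.2436  0.1204] yaw -90.0 F [ 0.11  0.38 -0.3 ] grip 0.325
  units xyz [-0.0029  0.0012  0.0002] mm [-0.6  0.2  0. ] w units [ 0.     -0.0006  0.0012]
w14 2699 [ 0.574  -0.244   0.1288] mid [ 0.5724 -0.241   0.128 ] ext [0.0302 0.0399 0.0059]
```

View pics/w14.png

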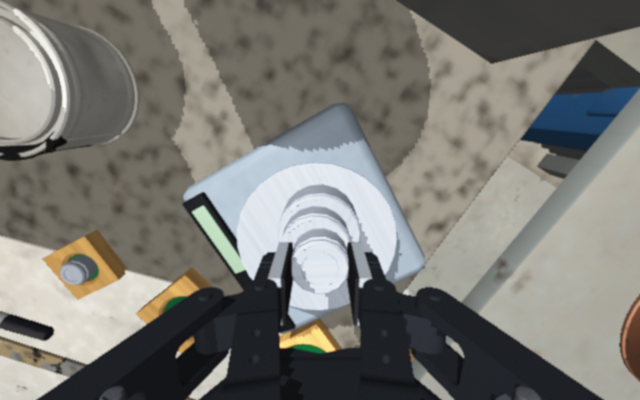

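{"name": "drive_tool", "arguments": {
  "commands": [
    {"x": 0, "y": 0, "z": 0, "wx": 0, "wy": 0, "wz": 0, "gripper": 0.2},
    {"x": -0.04, "y": 0, "z": 0, "wx": 0, "wy": 0, "wz": 0, "gripper": 0.2},
    {"x": -0.1, "y": 0, "z": 0, "wx": 0, "wy": 0, "wz": 0, "gripper": 0.2},
    {"x": -0.14, "y": 0, "z": 0, "wx": 0, "wy": 0, "wz": 0, "gripper": 0.2},
    {"x": -0.16, "y": 0, "z": 0, "wx": 0, "wy": 0, "wz": 0, "gripper": 0.2}
  ],
  "force": 50
}}

```text
clock: 10.8
position: [0.5684, -0.2422, 0.2047]
tool_rot: [0.498, 0.505, -0.502, 0.495]
force: [1.6, -1.1, -0.4]
grip_width: 0.321
```

```bash
python3 - <<'E'
from h import *
tgt(.5634,.0955,.15,-90)
wlook("w15",.105,.115,r=.025)
E
```

```text
clk 10.80 pos [ 0.5684 -0.2422  0.2047] yaw -90.0 F [ 1.57 -1.06 -0.39] grip 0.321
  units xyz [ 0.2845 -0.02   -1.687 ] mm [  56.9   -4.  -337.4] w units [ 0.0007 -0.006   0.0128]
w15 1812 [ 0.5742 -0.2421  0.1107] mid [ 0.5729 -0.2422  0.1092] ext [0.0398 0.0394 0.008 ]
```

View pics/w15.png

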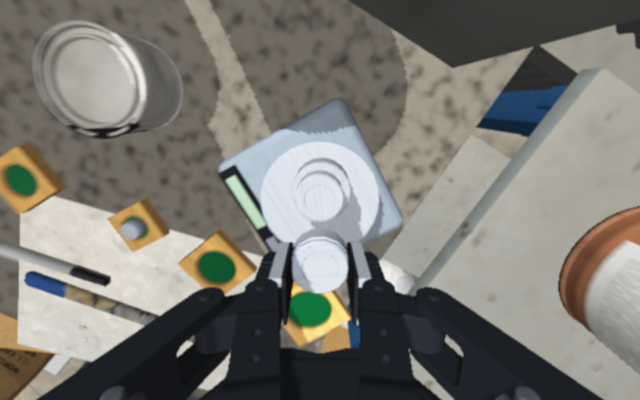

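{"name": "drive_tool", "arguments": {
  "commands": [
    {"x": 0, "y": 0, "z": -0.15, "wx": 0, "wy": -0.006, "wz": 0.012, "gripper": 0.2},
    {"x": 0, "y": 0, "z": -0.19, "wx": 0, "wy": 0, "wz": 0, "gripper": 0.2},
    {"x": 0, "y": 0, "z": -0.19, "wx": 0, "wy": 0, "wz": 0, "gripper": 0.2},
    {"x": 0, "y": 0, "z": -0.19, "wx": 0, "wy": 0, "wz": 0, "gripper": 0.2},
    {"x": 0, "y": 0, "z": -0.19, "wx": 0, "wy": 0, "wz": 0, "gripper": 0.2}
  ],
  "force": 50
}}

```text
clock: 11.27
position: [0.5734, -0.0674, 0.2187]
tool_rot: [0.506, 0.488, -0.503, 0.503]
force: [0.9, -0.5, -1.1]
grip_width: 0.32
```

{"name": "drive_tool", "arguments": {
  "commands": [
    {"x": 0, "y": 0, "z": -0.19, "wx": 0, "wy": 0, "wz": 0, "gripper": 0.2},
    {"x": 0, "y": 0, "z": -0.19, "wx": 0, "wy": 0, "wz": 0, "gripper": 0.2},
    {"x": 0.05, "y": 0, "z": -0.16, "wx": 0, "wy": 0, "wz": 0, "gripper": 0.2},
    {"x": 0.1, "y": 0, "z": -0.1, "wx": 0, "wy": 0, "wz": 0, "gripper": 0.2},
    {"x": 0, "y": 0, "z": 0, "wx": 0, "wy": 0, "wz": 0, "gripper": 0.2}
  ],
  "force": 50
}}

```text
clock: 11.68
position: [0.5753, 0.0771, 0.1915]
tool_rot: [0.506, 0.489, -0.497, 0.507]
force: [-1.0, 0.6, -1.8]
grip_width: 0.325
```

```bash
python3 - <<'E'
from h import *
blk("w16")
tgt(.5634,.0955,.05,-90)
E
```

```text
[301.3 195.3] [0.5633 0.0948] eqdiam 0.0355
[477.3 282.5] [ 0.4524 -0.1154] eqdiam 0.0443
[560.6 324.7] [ 0.391  -0.2294] eqdiam 0.0553
clk 11.73 pos [0.5762 0.0756 0.1935] yaw -90.5 F [0.04 0.78 0.35] grip 0.322
  units xyz [ 0.7142 -0.0855 -0.1059] mm [142.8 -17.1 -21.2] w units [-0.0075  0.0092 -0.0274]
```

View pics/w16.png

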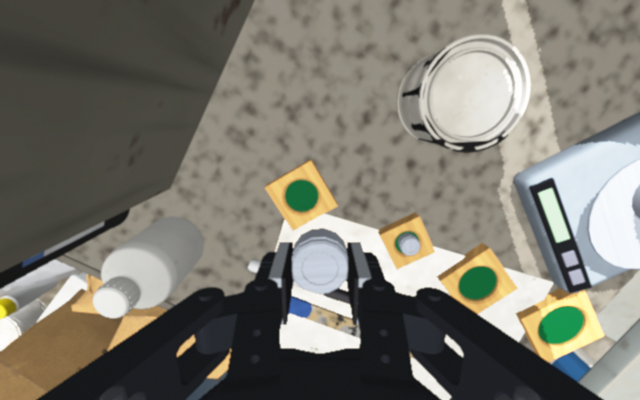

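{"name": "drive_tool", "arguments": {
  "commands": [
    {"x": 0.1, "y": -0.05, "z": -0.07, "wx": -0.007, "wy": 0.009, "wz": -0.027, "gripper": 0.2},
    {"x": 0.15, "y": -0.02, "z": -0.03, "wx": 0, "wy": 0, "wz": 0, "gripper": 0.2},
    {"x": 0.15, "y": 0, "z": 0, "wx": 0, "wy": 0, "wz": 0, "gripper": 0.2},
    {"x": 0.15, "y": 0, "z": 0, "wx": 0, "wy": 0, "wz": 0, "gripper": 0.2},
    {"x": 0, "y": 0, "z": 0, "wx": 0, "wy": 0, "wz": 0, "gripper": 0.2}
  ],
  "force": 50
}}

```text
clock: 12.15
position: [0.5661, 0.0917, 0.0838]
tool_rot: [0.503, 0.497, -0.5, 0.501]
force: [-1.1, -0.2, -1.8]
grip_width: 0.317
```

```bash
python3 - <<'E'
from h import *
blk("w17")
tgt(.5634,.0954,.05,-90)
E
```

```text
[313.6 214.2] [0.5657 0.0952] eqdiam 0.0326
[450.6 288.3] [ 0.5012 -0.0156] eqdiam 0.0074
[560.3 337.8] [ 0.4517 -0.1159] eqdiam 0.0443
clk 12.20 pos [0.5675 0.0919 0.0868] yaw -90.4 F [ 0.65 -0.35  0.39] grip 0.324
  units xyz [ 0.1837 -0.0225 -0.0176] mm [36.7 -4.5 -3.5] w units [-0.0059  0.001  -0.0091]
```

View pics/w17.png

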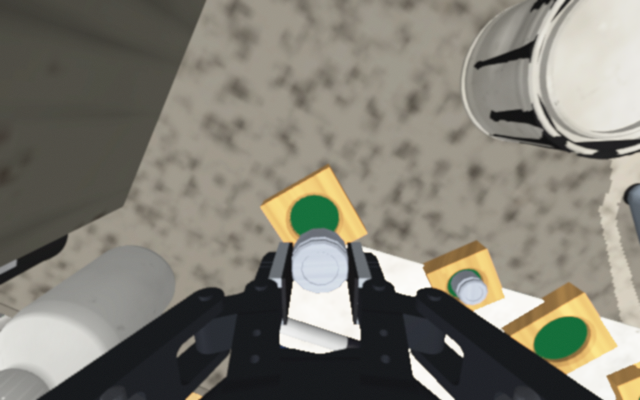

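{"name": "drive_tool", "arguments": {
  "commands": [
    {"x": 0.08, "y": -0.022, "z": -0.017, "wx": -0.006, "wy": 0.001, "wz": -0.009, "gripper": 0.2},
    {"x": 0.1, "y": 0, "z": 0, "wx": 0, "wy": 0, "wz": 0, "gripper": 0.2},
    {"x": 0.06, "y": 0, "z": 0, "wx": 0, "wy": 0, "wz": 0, "gripper": 0.2},
    {"x": 0, "y": 0, "z": 0, "wx": 0, "wy": 0, "wz": 0, "gripper": 0.2}
  ],
  "force": 50
}}

```text
clock: 12.53
position: [0.568, 0.0935, 0.0437]
tool_rot: [0.503, 0.497, -0.499, 0.501]
force: [-1.1, -0.3, -1.2]
grip_width: 0.32
```

```bash
python3 - <<'E'
from h import *
tgt(.5634,.0954,.0184,-90)
E
```

```text
clk 12.53 pos [0.568  0.0935 0.0437] yaw -90.2 F [-1.06 -0.27 -1.18] grip 0.320
  units xyz [ 0.1263 -0.0238 -0.0092] mm [25.3 -4.8 -1.8] w units [-0.0037 -0.0003 -0.0076]
```

{"name": "drive_tool", "arguments": {
  "commands": [
    {"x": 0.03, "y": -0.024, "z": -0.01, "wx": -0.003, "wy": 0, "wz": -0.008, "gripper": 0.2},
    {"x": 0.04, "y": -0.008, "z": -0.002, "wx": 0, "wy": 0, "wz": 0, "gripper": 0.2},
    {"x": 0, "y": 0, "z": 0, "wx": 0, "wy": 0, "wz": 0, "gripper": 0.2}
  ],
  "force": 50
}}

```text
clock: 12.78
position: [0.563, 0.0959, 0.0315]
tool_rot: [0.501, 0.499, -0.5, 0.5]
force: [-0.8, 0.4, -0.6]
grip_width: 0.321
```

```bash
python3 - <<'E'
from h import *
blk("w18")
tgt(.5634,.0954,.0184,-90)
E
```

```text
[319.8 227. ] [0.5729 0.0949] eqdiam 0.0193
[620.2 385. ] [ 0.4555 -0.1124] eqdiam 0.0313
clk 12.83 pos [0.5634 0.0961 0.0323] yaw -90.1 F [-0.48 -0.42 -1.32] grip 0.322
  units xyz [ 0.0695 -0.0004  0.0033] mm [13.9 -0.1  0.7] w units [-0.0015 -0.0006 -0.0029]
```

View pics/w18.png

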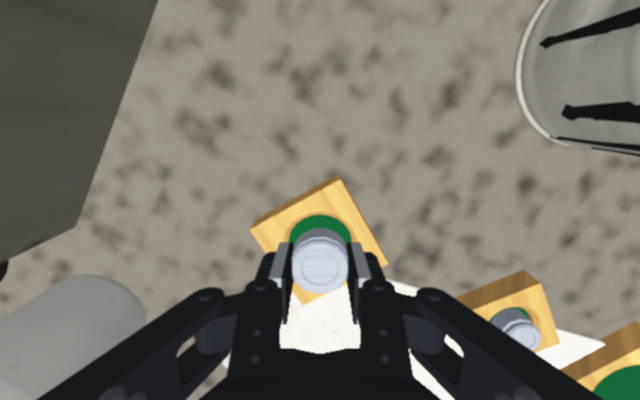

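{"name": "drive_tool", "arguments": {
  "commands": [
    {"x": 0.03, "y": -0.003, "z": 0.003, "wx": 0, "wy": 0, "wz": -0.003, "gripper": 0.2},
    {"x": 0.03, "y": -0.003, "z": 0, "wx": 0, "wy": 0, "wz": 0, "gripper": 0.2},
    {"x": 0.005, "y": 0, "z": 0, "wx": 0, "wy": 0, "wz": 0, "gripper": 0.2}
  ],
  "force": 50
}}

```text
clock: 13.08
position: [0.5633, 0.0957, 0.0199]
tool_rot: [0.501, 0.499, -0.5, 0.5]
force: [-0.6, -0.5, -0.4]
grip_width: 0.321
```

```bash
python3 - <<'E'
from h import *
tgt(.5634,.0954,.0184,-90)
E
```

```text
clk 13.08 pos [0.5633 0.0957 0.0199] yaw -90.1 F [-0.58 -0.49 -0.35] grip 0.321
  units xyz [0.0076 0.0003 0.0015] mm [1.5 0.1 0.3] w units [-0.0014 -0.0008 -0.0023]
```

{"name": "drive_tool", "arguments": {
  "commands": [
    {"x": 0.007, "y": 0, "z": 0, "wx": 0, "wy": 0, "wz": 0, "gripper": 0.2},
    {"x": 0.002, "y": 0, "z": 0, "wx": 0, "wy": 0, "wz": 0, "gripper": 0.2}
  ],
  "force": 50
}}

```text
clock: 13.25
position: [0.5635, 0.0957, 0.0182]
tool_rot: [0.501, 0.499, -0.5, 0.5]
force: [-3.3, -0.8, 9.5]
grip_width: 0.318
```

{"name": "drive_tool", "arguments": {
  "commands": [
    {"x": 0.006, "y": 0, "z": 0, "wx": 0, "wy": 0, "wz": 0, "gripper": 0.2},
    {"x": 0.004, "y": 0, "z": 0, "wx": 0, "wy": 0, "wz": 0, "gripper": 0.2}
  ],
  "force": 50
}}

```text
clock: 13.42
position: [0.5635, 0.0957, 0.0183]
tool_rot: [0.501, 0.499, -0.5, 0.5]
force: [-4.5, -1.1, 8.5]
grip_width: 0.32
```

Contact at exactly the predicted floor height. Release and rise.

{"name": "drive_tool", "arguments": {
  "commands": [
    {"x": -0.002, "y": 0, "z": 0, "wx": 0, "wy": 0, "wz": 0, "gripper": 0.38},
    {"x": 0, "y": 0, "z": 0, "wx": 0, "wy": 0, "wz": 0, "gripper": 0.5},
    {"x": 0, "y": 0, "z": 0, "wx": 0, "wy": 0, "wz": 0, "gripper": 0.55},
    {"x": -0.05, "y": 0, "z": 0, "wx": 0, "wy": 0, "wz": 0, "gripper": 0.55},
    {"x": -0.1, "y": 0, "z": 0, "wx": 0, "wy": 0, "wz": 0, "gripper": 0.6}
  ],
  "force": 50
}}

```text
clock: 13.83
position: [0.5616, 0.0954, 0.047]
tool_rot: [-0.499, -0.5, 0.501, -0.499]
force: [0.2, -0.2, -0.0]
grip_width: 0.592
```

{"name": "drive_tool", "arguments": {
  "commands": [
    {"x": -0.18, "y": 0, "z": 0, "wx": 0, "wy": 0, "wz": 0, "gripper": 0.65},
    {"x": -0.2, "y": 0, "z": 0, "wx": 0, "wy": 0, "wz": 0, "gripper": 0.65},
    {"x": -0.2, "y": 0, "z": 0, "wx": 0, "wy": 0, "wz": 0, "gripper": 0.65},
    {"x": -0.2, "y": 0, "z": 0, "wx": 0, "wy": 0, "wz": 0, "gripper": 0.65},
    {"x": -0.1, "y": 0, "z": 0.15, "wx": 0, "wy": 0, "wz": 0, "gripper": 0.65}
  ],
  "force": 50
}}

```text
clock: 14.25
position: [0.5588, 0.0719, 0.2319]
tool_rot: [0.497, 0.505, -0.499, 0.5]
force: [1.4, 1.8, -0.0]
grip_width: 0.653
```

```bash
python3 - <<'E'
from h import *
blk("w19")
wlook("w19",.02,.035,.563,.0955,.02)
tgt(.5725,-.243,.2,-90)
E
```

```text
[462.9 252.5] [ 0.4513 -0.1192] eqdiam 0.0416
[538.9 293.2] [ 0.39   -0.2337] eqdiam 0.0522
w19 510 [0.5646 0.0944 0.0265] mid [0.564  0.0945 0.0247] ext [0.0292 0.0292 0.0085]
clk 14.35 pos [0.5608 0.0617 0.2313] yaw -90.2 F [-0.05 -0.57 -0.17] grip 0.646
  units xyz [0.1596 0.0652 1.5231] mm [ 31.9  13.  304.6] w units [-0.0036  0.0021  0.0051]
```

View pics/w19.png

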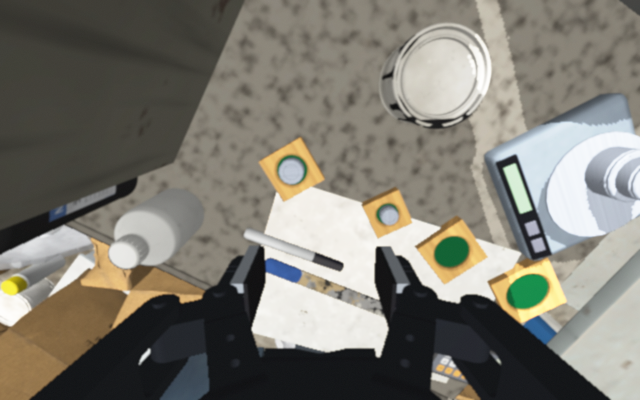

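{"name": "drive_tool", "arguments": {
  "commands": [
    {"x": 0, "y": 0.008, "z": 0.19, "wx": 0, "wy": 0, "wz": 0, "gripper": 0.65},
    {"x": 0, "y": 0.008, "z": 0.19, "wx": 0, "wy": 0, "wz": 0, "gripper": 0.65},
    {"x": 0, "y": 0.008, "z": 0.19, "wx": 0, "wy": 0, "wz": 0, "gripper": 0.65},
    {"x": 0, "y": 0.008, "z": 0.19, "wx": 0, "wy": 0, "wz": 0, "gripper": 0.65},
    {"x": 0, "y": 0.008, "z": 0.19, "wx": 0, "wy": 0, "wz": 0, "gripper": 0.65}
  ],
  "force": 50
}}

```text
clock: 14.77
position: [0.5692, -0.1226, 0.2366]
tool_rot: [0.497, 0.504, -0.496, 0.503]
force: [0.2, 0.5, 0.4]
grip_width: 0.65
```

{"name": "drive_tool", "arguments": {
  "commands": [
    {"x": 0, "y": 0.008, "z": 0.19, "wx": 0, "wy": 0, "wz": 0, "gripper": 0.65},
    {"x": 0.05, "y": 0.008, "z": 0.18, "wx": 0, "wy": 0, "wz": 0, "gripper": 0.65},
    {"x": 0.08, "y": 0, "z": 0.12, "wx": 0, "wy": 0, "wz": 0, "gripper": 0.65},
    {"x": 0.05, "y": 0, "z": 0.03, "wx": 0, "wy": 0, "wz": 0, "gripper": 0.65},
    {"x": 0, "y": 0, "z": 0, "wx": 0, "wy": 0, "wz": 0, "gripper": 0.65}
  ],
  "force": 50
}}

```text
clock: 15.18
position: [0.5717, -0.2409, 0.2011]
tool_rot: [0.499, 0.5, -0.499, 0.502]
force: [-0.3, 0.6, 0.5]
grip_width: 0.648
```

```bash
python3 - <<'E'
from h import *
wlook("w20",.107,.115,r=.03)
tgt(.5729,-.2422,.1005,-90)
E
```

```text
w20 1814 [ 0.574  -0.2421  0.1107] mid [ 0.5733 -0.2422  0.1102] ext [0.0394 0.0388 0.0059]
clk 15.23 pos [ 0.5719 -0.2402  0.202 ] yaw -89.7 F [-0.08 -0.25  0.58] grip 0.649
  units xyz [0.5073 0.0032 0.0094] mm [101.5   0.6   1.9] w units [ 0.0044  0.0012 -0.003 ]
```

{"name": "drive_tool", "arguments": {
  "commands": [
    {"x": 0.1, "y": 0.003, "z": 0.014, "wx": 0.004, "wy": 0, "wz": 0, "gripper": 0.65},
    {"x": 0.12, "y": 0, "z": 0.007, "wx": 0, "wy": 0, "wz": 0, "gripper": 0.65},
    {"x": 0.12, "y": 0, "z": 0.007, "wx": 0, "wy": 0, "wz": 0, "gripper": 0.65},
    {"x": 0.02, "y": 0, "z": 0, "wx": 0, "wy": 0, "wz": 0, "gripper": 0.65},
    {"x": 0, "y": 0, "z": 0, "wx": 0, "wy": 0, "wz": 0, "gripper": 0.65}
  ],
  "force": 50
}}

```text
clock: 15.65
position: [0.5774, -0.236, 0.1343]
tool_rot: [0.5, 0.5, -0.494, 0.505]
force: [-0.2, -0.6, 0.6]
grip_width: 0.653
```

```bash
python3 - <<'E'
from h import *
wlook("w21",.107,.115,r=.025)
tgt(.5731,-.2422,.1005,-90)
E
```

```text
w21 3162 [ 0.5743 -0.242   0.1107] mid [ 0.5732 -0.2422  0.11  ] ext [0.0403 0.0392 0.0059]
clk 15.70 pos [ 0.5775 -0.2358  0.1347] yaw -89.4 F [0.18 1.02 0.48] grip 0.647
  units xyz [ 0.1708 -0.0244  0.0321] mm [34.2 -4.9  6.4] w units [ 0.0106 -0.0007 -0.0107]
```

View pics/w21.png

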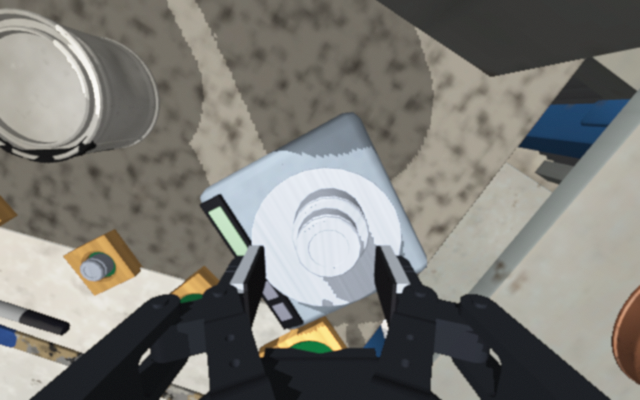

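{"name": "drive_tool", "arguments": {
  "commands": [
    {"x": 0.04, "y": -0.025, "z": 0.033, "wx": 0.01, "wy": 0, "wz": -0.011, "gripper": 0.65},
    {"x": 0.04, "y": -0.003, "z": 0.003, "wx": 0, "wy": 0, "wz": 0, "gripper": 0.65},
    {"x": 0, "y": 0, "z": 0, "wx": 0, "wy": 0, "wz": 0, "gripper": 0.65}
  ],
  "force": 50
}}

```text
clock: 15.95
position: [0.574, -0.2421, 0.1221]
tool_rot: [0.5, 0.499, -0.499, 0.502]
force: [-1.1, 0.3, 0.3]
grip_width: 0.649
```

```bash
python3 - <<'E'
from h import *
tgt(.5731,-.2422,.1005,-90)
E
```

```text
clk 15.95 pos [ 0.574  -0.2421  0.1221] yaw -89.9 F [-1.11  0.25  0.29] grip 0.649
  units xyz [ 0.1077 -0.0049  0.0003] mm [21.5 -1.   0.1] w units [ 0.002   0.001  -0.0036]
```

{"name": "drive_tool", "arguments": {
  "commands": [
    {"x": 0.05, "y": -0.008, "z": 0.003, "wx": 0.002, "wy": 0, "wz": -0.004, "gripper": 0.65},
    {"x": 0.045, "y": -0.003, "z": 0.002, "wx": 0, "wy": 0, "wz": 0, "gripper": 0.65},
    {"x": 0, "y": 0, "z": 0, "wx": 0, "wy": 0, "wz": 0, "gripper": 0.65}
  ],
  "force": 50
}}

```text
clock: 16.2
position: [0.5723, -0.2437, 0.1027]
tool_rot: [0.5, 0.499, -0.5, 0.501]
force: [-1.6, 0.3, -0.3]
grip_width: 0.649
```

```bash
python3 - <<'E'
from h import *
tgt(.5731,-.2422,.1005,-90)
E
```

```text
clk 16.20 pos [ 0.5723 -0.2437  0.1027] yaw -90.0 F [-1.56  0.29 -0.32] grip 0.649
  units xyz [ 0.0109  0.0041 -0.0078] mm [ 2.2  0.8 -1.6] w units [-0.0007  0.0021 -0.0011]
```

{"name": "drive_tool", "arguments": {
  "commands": [
    {"x": 0.011, "y": 0.004, "z": -0.008, "wx": 0, "wy": 0.002, "wz": 0, "gripper": 0.6},
    {"x": 0, "y": 0, "z": 0, "wx": 0, "wy": 0, "wz": 0, "gripper": 0.55},
    {"x": 0, "y": 0, "z": 0, "wx": 0, "wy": 0, "wz": 0, "gripper": 0.5},
    {"x": 0, "y": 0, "z": 0, "wx": 0, "wy": 0, "wz": 0, "gripper": 0.3},
    {"x": 0, "y": 0, "z": 0, "wx": 0, "wy": 0, "wz": 0, "gripper": 0.3}
  ],
  "force": 50
}}

```text
clock: 16.62
position: [0.573, -0.2419, 0.1]
tool_rot: [0.501, 0.5, -0.5, 0.5]
force: [-0.6, -0.0, -3.0]
grip_width: 0.445
```

{"name": "drive_tool", "arguments": {
  "commands": [
    {"x": 0, "y": 0, "z": 0, "wx": 0, "wy": 0, "wz": 0, "gripper": 0.3}
  ],
  "force": 60
}}

```text
clock: 16.7
position: [0.5731, -0.2418, 0.1]
tool_rot: [0.501, 0.5, -0.5, 0.5]
force: [0.1, -0.3, -1.8]
grip_width: 0.434
```

```bash
python3 - <<'E'
from h import *
tgt(.5731,-.2422,.1005,-90)
wlook("w22",.107,.115,r=.025)
E
```

```text
clk 16.70 pos [ 0.5731 -0.2418  0.1   ] yaw -90.0 F [ 0.14 -0.29 -1.82] grip 0.434
  units xyz [-0.0024  0.0002  0.0018] mm [-0.5  0.   0.4] w units [-0.0007 -0.0006 -0.0006]
w22 4931 [ 0.5751 -0.2425  0.1108] mid [ 0.5734 -0.2416  0.111 ] ext [0.04   0.0486 0.008 ]
```

View pics/w22.png

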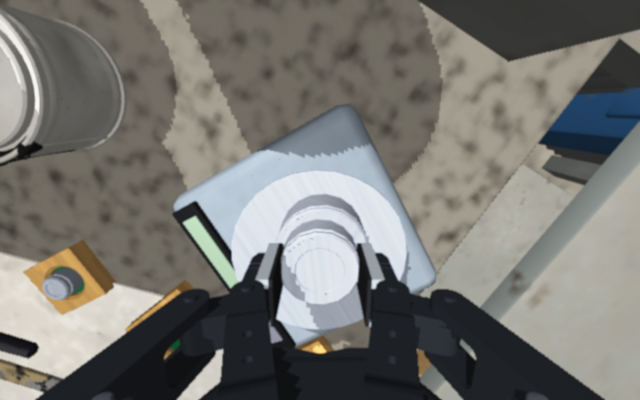

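{"name": "drive_tool", "arguments": {
  "commands": [
    {"x": 0, "y": 0, "z": 0, "wx": 0, "wy": 0, "wz": 0, "gripper": 0.3},
    {"x": -0.04, "y": 0, "z": 0, "wx": 0, "wy": 0, "wz": 0, "gripper": 0.3},
    {"x": -0.1, "y": 0, "z": 0, "wx": 0, "wy": 0, "wz": 0, "gripper": 0.3},
    {"x": -0.14, "y": 0, "z": 0, "wx": 0, "wy": 0, "wz": 0, "gripper": 0.3},
    {"x": -0.12, "y": 0, "z": 0, "wx": 0, "wy": 0, "wz": 0, "gripper": 0.3}
  ],
  "force": 60
}}

```text
clock: 17.17
position: [0.5693, -0.2407, 0.1773]
tool_rot: [0.499, 0.504, -0.501, 0.496]
force: [1.0, -0.8, -1.6]
grip_width: 0.436
```

```bash
python3 - <<'E'
from h import *
blk("w23")
wlook("w23",.085,.096,r=.03)
tgt(.4524,-.1147,.12,-90)
E
```

```text
[210.5 279.9] [ 0.4514 -0.1138] eqdiam 0.0433
[308.9 324.4] [ 0.3894 -0.2277] eqdiam 0.0554
w23 2674 [ 0.5771 -0.244   0.0907] mid [ 0.5762 -0.244   0.089 ] ext [0.0452 0.0506 0.0078]
clk 17.27 pos [ 0.5716 -0.2414  0.1807] yaw -90.0 F [ 1.11 -0.57 -1.4 ] grip 0.440
  units xyz [ 0.3074 -0.5953 -0.6323] mm [  61.5 -119.1 -126.5] w units [-0.0005 -0.0026  0.0034]
```

View pics/w23.png

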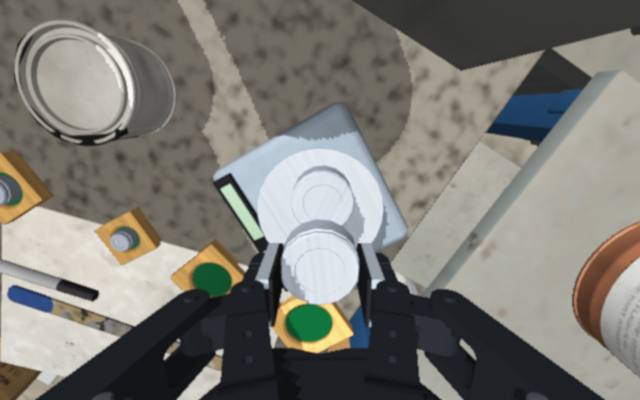

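{"name": "drive_tool", "arguments": {
  "commands": [
    {"x": 0, "y": -0.12, "z": -0.12, "wx": 0, "wy": 0, "wz": 0, "gripper": 0.3},
    {"x": 0, "y": -0.13, "z": -0.14, "wx": 0, "wy": 0, "wz": 0, "gripper": 0.3},
    {"x": 0, "y": -0.13, "z": -0.14, "wx": 0, "wy": 0, "wz": 0, "gripper": 0.3},
    {"x": 0.05, "y": -0.13, "z": -0.14, "wx": 0, "wy": 0, "wz": 0, "gripper": 0.3},
    {"x": 0.1, "y": -0.08, "z": -0.09, "wx": 0, "wy": 0, "wz": 0, "gripper": 0.3}
  ],
  "force": 60
}}

```text
clock: 17.68
position: [0.4528, -0.1155, 0.1515]
tool_rot: [0.503, 0.498, -0.501, 0.498]
force: [0.4, 0.2, -2.1]
grip_width: 0.433
```

{"name": "drive_tool", "arguments": {
  "commands": [
    {"x": 0.1, "y": 0, "z": 0, "wx": 0, "wy": 0, "wz": 0, "gripper": 0.3},
    {"x": 0, "y": 0, "z": 0, "wx": 0, "wy": 0, "wz": 0, "gripper": 0.3},
    {"x": 0, "y": 0, "z": 0, "wx": 0, "wy": 0, "wz": 0, "gripper": 0.3}
  ],
  "force": 60
}}

```text
clock: 17.93
position: [0.4473, -0.1109, 0.1286]
tool_rot: [-0.5, -0.5, 0.501, -0.498]
force: [0.0, -1.0, -1.7]
grip_width: 0.432
```

```bash
python3 - <<'E'
from h import *
blk("w24")
tgt(.4524,-.1147,.06,-90)
E
```

```text
[62.8 59.1] [0.5594 0.0892] eqdiam 0.0137
[223.5 129.5] [ 0.5053 -0.0316] eqdiam 0.0111
[322.5 189.9] [ 0.4528 -0.1144] eqdiam 0.0457
[442.6 251.9] [ 0.3916 -0.2282] eqdiam 0.057
clk 17.98 pos [ 0.4474 -0.1113  0.1286] yaw -90.2 F [ 0.85  0.25 -2.71] grip 0.435
  units xyz [0.3428 0.0263 0.0172] mm [68.6  5.3  3.4] w units [-0.0029 -0.0003  0.0035]
```

View pics/w24.png

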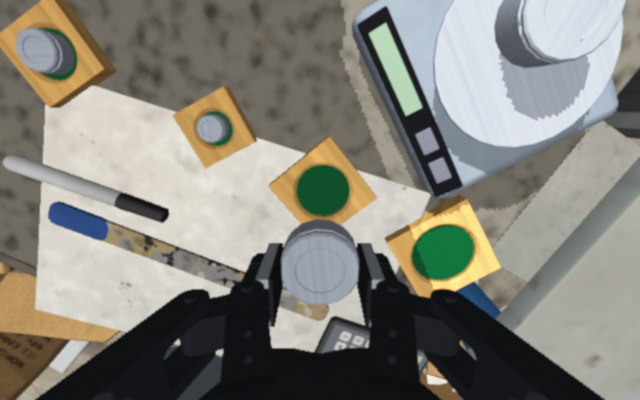

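{"name": "drive_tool", "arguments": {
  "commands": [
    {"x": 0.08, "y": 0.024, "z": 0.015, "wx": -0.003, "wy": 0, "wz": 0.003, "gripper": 0.3},
    {"x": 0.12, "y": -0.005, "z": 0, "wx": 0, "wy": 0, "wz": 0, "gripper": 0.3},
    {"x": 0.12, "y": -0.005, "z": 0, "wx": 0, "wy": 0, "wz": 0, "gripper": 0.3},
    {"x": 0.05, "y": 0, "z": 0, "wx": 0, "wy": 0, "wz": 0, "gripper": 0.3},
    {"x": 0, "y": 0, "z": 0, "wx": 0, "wy": 0, "wz": 0, "gripper": 0.3}
  ],
  "force": 60
}}

```text
clock: 18.4
position: [0.457, -0.1185, 0.0579]
tool_rot: [0.503, 0.496, -0.499, 0.501]
force: [0.1, -0.2, -0.4]
grip_width: 0.437
```

```bash
python3 - <<'E'
from h import *
blk("w25")
tgt(.4525,-.1145,.018,-90)
E
```

```text
[177.3 154. ] [ 0.5059 -0.0308] eqdiam 0.0111
[306.5 216.6] [ 0.4641 -0.1107] eqdiam 0.0271
[482.8 295.2] [ 0.4033 -0.2371] eqdiam 0.0351
clk 18.45 pos [ 0.4574 -0.1186  0.0588] yaw -90.3 F [ 0.08  0.4  -1.8 ] grip 0.437
  units xyz [ 0.2036 -0.0265 -0.021 ] mm [40.7 -5.3 -4.2] w units [-0.0044  0.0019 -0.0091]
```

View pics/w25.png

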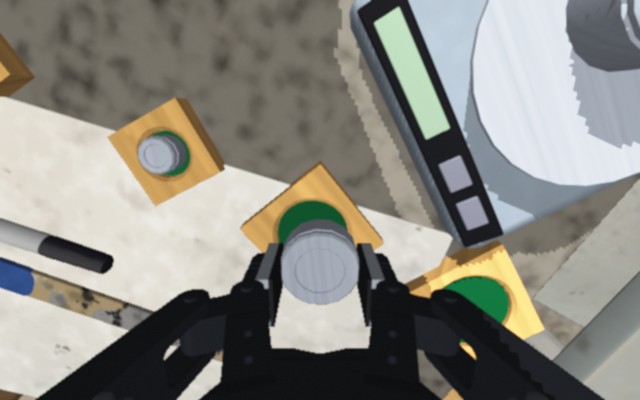

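{"name": "drive_tool", "arguments": {
  "commands": [
    {"x": 0.06, "y": -0.026, "z": -0.02, "wx": -0.004, "wy": 0.002, "wz": -0.009, "gripper": 0.3},
    {"x": 0.06, "y": -0.008, "z": -0.006, "wx": 0, "wy": 0, "wz": 0, "gripper": 0.3},
    {"x": 0, "y": 0, "z": 0, "wx": 0, "wy": 0, "wz": 0, "gripper": 0.3}
  ],
  "force": 60
}}

```text
clock: 18.7
position: [0.4531, -0.1141, 0.0368]
tool_rot: [0.501, 0.498, -0.5, 0.501]
force: [-0.4, -0.4, -1.4]
grip_width: 0.435
```

```bash
python3 - <<'E'
from h import *
blk("w26")
tgt(.4525,-.1145,.018,-90)
E
```

```text
[166.8 151.7] [ 0.5057 -0.0305] eqdiam 0.0113
[317.6 219.4] [ 0.4658 -0.1138] eqdiam 0.0231
[507.2 310. ] [ 0.4026 -0.2375] eqdiam 0.0359
[467.5 348.7] [ 0.3718 -0.2159] eqdiam 0.011
clk 18.75 pos [ 0.4537 -0.1142  0.0376] yaw -90.1 F [-0.19  0.21 -2.04] grip 0.437
  units xyz [ 0.0982 -0.0062  0.0016] mm [19.6 -1.2  0.3] w units [-0.001   0.0011 -0.0044]
```

View pics/w26.png

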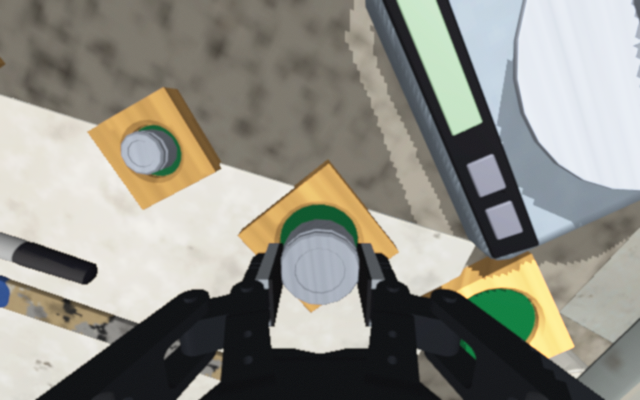

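{"name": "drive_tool", "arguments": {
  "commands": [
    {"x": 0.04, "y": -0.009, "z": 0.001, "wx": 0, "wy": 0, "wz": -0.004, "gripper": 0.3},
    {"x": 0.035, "y": -0.003, "z": 0, "wx": 0, "wy": 0, "wz": 0, "gripper": 0.3},
    {"x": 0, "y": 0, "z": 0, "wx": 0, "wy": 0, "wz": 0, "gripper": 0.3}
  ],
  "force": 60
}}

```text
clock: 19.0
position: [0.4527, -0.1148, 0.0236]
tool_rot: [0.5, 0.498, -0.5, 0.501]
force: [-0.7, 0.3, -2.2]
grip_width: 0.435
```

```bash
python3 - <<'E'
from h import *
tgt(.4525,-.1145,.018,-90)
E
```

```text
clk 19.00 pos [ 0.4527 -0.1148  0.0236] yaw -90.1 F [-0.66  0.3  -2.24] grip 0.435
  units xyz [ 0.0279 -0.0012 -0.0017] mm [ 5.6 -0.2 -0.3] w units [-0.001   0.0024 -0.003 ]
```

{"name": "drive_tool", "arguments": {
  "commands": [
    {"x": 0.018, "y": -0.002, "z": -0.002, "wx": 0, "wy": 0.002, "wz": -0.003, "gripper": 0.3},
    {"x": 0.004, "y": 0, "z": 0, "wx": 0, "wy": 0, "wz": 0, "gripper": 0.3}
  ],
  "force": 60
}}

```text
clock: 19.17
position: [0.4525, -0.1145, 0.0191]
tool_rot: [-0.5, -0.5, 0.5, -0.5]
force: [-0.9, -0.1, -2.2]
grip_width: 0.432
```

{"name": "drive_tool", "arguments": {
  "commands": [
    {"x": 0.005, "y": 0, "z": 0, "wx": 0, "wy": 0, "wz": 0, "gripper": 0.3},
    {"x": 0.003, "y": 0, "z": 0, "wx": 0, "wy": 0, "wz": 0, "gripper": 0.3}
  ],
  "force": 60
}}

```text
clock: 19.33
position: [0.4527, -0.1145, 0.0178]
tool_rot: [-0.5, -0.5, 0.5, -0.5]
force: [-6.2, 1.4, 12.5]
grip_width: 0.44
```

Contact at the predicted height (0.0178 vs 0.018). Release and rise.

{"name": "drive_tool", "arguments": {
  "commands": [
    {"x": -0.002, "y": 0, "z": 0, "wx": 0, "wy": 0, "wz": 0, "gripper": 0.48},
    {"x": 0, "y": 0, "z": 0, "wx": 0, "wy": 0, "wz": 0, "gripper": 0.6},
    {"x": 0, "y": 0, "z": 0, "wx": 0, "wy": 0, "wz": 0, "gripper": 0.65},
    {"x": -0.05, "y": 0, "z": 0, "wx": 0, "wy": 0, "wz": 0, "gripper": 0.65},
    {"x": -0.1, "y": 0, "z": 0, "wx": 0, "wy": 0, "wz": 0, "gripper": 0.7}
  ],
  "force": 60
}}

```text
clock: 19.75
position: [0.4515, -0.1141, 0.0475]
tool_rot: [0.5, 0.501, -0.501, 0.499]
force: [0.3, -0.7, -0.8]
grip_width: 0.701
```

{"name": "drive_tool", "arguments": {
  "commands": [
    {"x": -0.18, "y": 0, "z": 0, "wx": 0, "wy": 0, "wz": 0, "gripper": 0.8},
    {"x": -0.2, "y": 0, "z": 0, "wx": 0, "wy": 0, "wz": 0, "gripper": 0.8},
    {"x": -0.2, "y": 0, "z": 0, "wx": 0, "wy": 0, "wz": 0, "gripper": 0.8},
    {"x": -0.12, "y": 0.1, "z": 0.1, "wx": 0, "wy": 0, "wz": 0, "gripper": 0.8},
    {"x": 0, "y": 0.13, "z": 0.14, "wx": 0, "wy": 0, "wz": 0, "gripper": 0.8}
  ],
  "force": 60
}}

```text
clock: 20.17
position: [0.497, -0.1572, 0.2014]
tool_rot: [0.498, 0.502, -0.498, 0.502]
force: [2.5, -0.9, 0.3]
grip_width: 0.8
```

```bash
python3 - <<'E'
from h import *
blk("w27")
wlook("w27",.02,.038,.4525,-.1145,.025)
tgt(.575,-.244,.16,-90)
E
```

```text
[374.4 260.8] [ 0.3942 -0.2262] eqdiam 0.049
w27 1015 [ 0.4548 -0.1161  0.0283] mid [ 0.4533 -0.1155  0.0253] ext [0.0393 0.0394 0.0106]
clk 20.27 pos [ 0.4974 -0.1614  0.1967] yaw -89.9 F [-0.25 -0.1  -1.07] grip 0.802
  units xyz [0.1814 0.3878 0.4141] mm [36.3 77.6 82.8] w units [ 0.0017 -0.002   0.003 ]
```

View pics/w27.png

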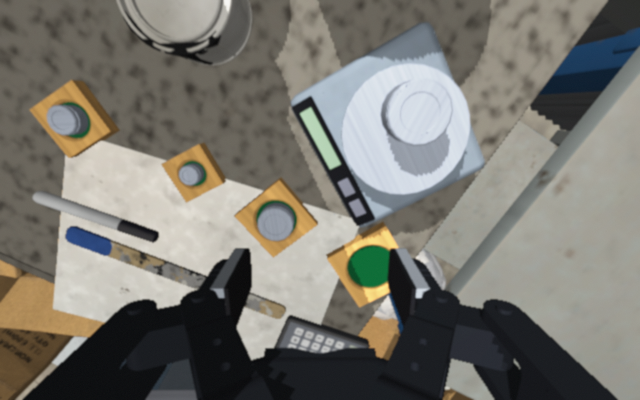

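{"name": "drive_tool", "arguments": {
  "commands": [
    {"x": 0, "y": 0.12, "z": 0.13, "wx": 0, "wy": 0, "wz": 0, "gripper": 0.8},
    {"x": 0, "y": 0.12, "z": 0.13, "wx": 0, "wy": 0, "wz": 0, "gripper": 0.8},
    {"x": 0.06, "y": 0.1, "z": 0.11, "wx": 0, "wy": 0, "wz": 0, "gripper": 0.8},
    {"x": 0.06, "y": 0.02, "z": 0.02, "wx": 0, "wy": 0, "wz": 0, "gripper": 0.8},
    {"x": 0, "y": 0, "z": 0, "wx": 0, "wy": 0, "wz": 0, "gripper": 0.8}
  ],
  "force": 60
}}

```text
clock: 20.68
position: [0.5707, -0.2407, 0.1733]
tool_rot: [0.499, 0.503, -0.499, 0.499]
force: [-0.7, 0.2, 0.1]
grip_width: 0.799
```

```bash
python3 - <<'E'
from h import *
wlook("w28",.087,.096,r=.035)
tgt(.5735,-.2435,.076,-90)
E
```

```text
w28 3253 [ 0.5739 -0.2439  0.0908] mid [ 0.5729 -0.244   0.0905] ext [0.0517 0.0517 0.0063]
clk 20.73 pos [ 0.5706 -0.2406  0.1744] yaw -89.8 F [-0.64  0.55 -0.3 ] grip 0.805
  units xyz [0.4918 0.0163 0.0158] mm [98.4  3.3  3.2] w units [ 0.0036 -0.002   0.0031]
```

View pics/w28.png

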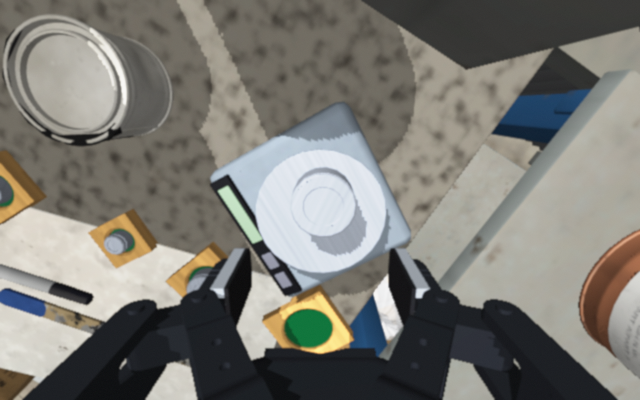

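Target (0.573, -0.244). Descend to just above its top first.

{"name": "drive_tool", "arguments": {
  "commands": [
    {"x": 0.08, "y": 0.012, "z": 0.02, "wx": 0.003, "wy": 0, "wz": 0, "gripper": 0.8},
    {"x": 0.12, "y": -0.005, "z": 0.01, "wx": 0, "wy": 0, "wz": 0, "gripper": 0.8},
    {"x": 0.1, "y": -0.005, "z": 0.005, "wx": 0, "wy": 0, "wz": 0, "gripper": 0.8},
    {"x": 0.02, "y": 0, "z": 0, "wx": 0, "wy": 0, "wz": 0, "gripper": 0.8},
    {"x": 0, "y": 0, "z": 0, "wx": 0, "wy": 0, "wz": 0, "gripper": 0.8}
  ],
  "force": 60
}}

```text
clock: 21.15
position: [0.5704, -0.2423, 0.115]
tool_rot: [0.5, 0.501, -0.498, 0.501]
force: [-0.5, -0.7, 0.3]
grip_width: 0.795
```

```bash
python3 - <<'E'
from h import *
wlook("w29",.087,.096,r=.035)
tgt(.573,-.244,.076,-90)
E
```

```text
w29 5441 [ 0.5742 -0.2438  0.0907] mid [ 0.573  -0.2439  0.0901] ext [0.0515 0.0513 0.0062]
clk 21.20 pos [ 0.5706 -0.2423  0.1155] yaw -89.7 F [-1.1  -0.93 -1.34] grip 0.801
  units xyz [0.1977 0.0118 0.0088] mm [39.5  2.4  1.8] w units [ 0.0051 -0.0018 -0.0017]
```

View pics/w29.png

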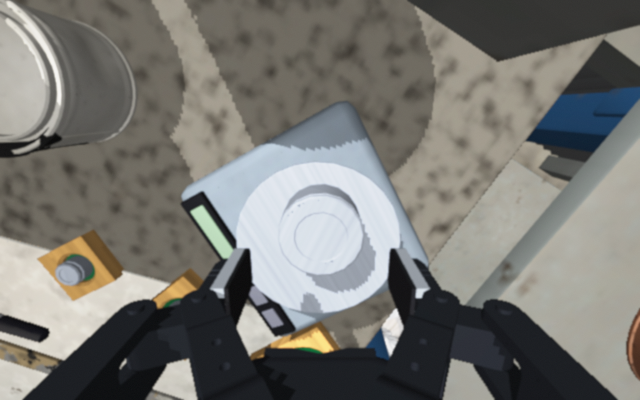

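{"name": "drive_tool", "arguments": {
  "commands": [
    {"x": 0.06, "y": 0.01, "z": 0.011, "wx": 0.005, "wy": 0, "wz": -0.002, "gripper": 0.8},
    {"x": 0.06, "y": -0.003, "z": 0.003, "wx": 0, "wy": 0, "wz": 0, "gripper": 0.8},
    {"x": 0.03, "y": 0, "z": 0, "wx": 0, "wy": 0, "wz": 0, "gripper": 0.8},
    {"x": 0, "y": 0, "z": 0, "wx": 0, "wy": 0, "wz": 0, "gripper": 0.8}
  ],
  "force": 60
}}

```text
clock: 21.53
position: [0.574, -0.2448, 0.0877]
tool_rot: [0.501, 0.499, -0.499, 0.502]
force: [0.6, -0.4, 0.5]
grip_width: 0.797
```

```bash
python3 - <<'E'
from h import *
tgt(.573,-.244,.076,-90)
E
```

```text
clk 21.53 pos [ 0.574  -0.2448  0.0877] yaw -90.0 F [ 0.62 -0.39  0.53] grip 0.797
  units xyz [ 0.0585 -0.0053 -0.004 ] mm [11.7 -1.1 -0.8] w units [ 0.0006  0.0005 -0.0048]
```

{"name": "drive_tool", "arguments": {
  "commands": [
    {"x": 0.04, "y": -0.008, "z": -0.003, "wx": 0, "wy": 0, "wz": -0.005, "gripper": 0.8},
    {"x": 0.02, "y": -0.001, "z": 0, "wx": 0, "wy": 0, "wz": 0, "gripper": 0.75},
    {"x": 0, "y": 0, "z": 0, "wx": 0, "wy": 0, "wz": 0, "gripper": 0.72}
  ],
  "force": 60
}}

```text
clock: 21.78
position: [0.5722, -0.2441, 0.0746]
tool_rot: [0.5, 0.5, -0.5, 0.5]
force: [-1.0, 0.9, -0.8]
grip_width: 0.72
```

```bash
python3 - <<'E'
from h import *
tgt(.573,-.244,.076,-90)
E
```

```text
clk 21.78 pos [ 0.5722 -0.2441  0.0746] yaw -90.0 F [-1.04  0.89 -0.79] grip 0.720
  units xyz [-0.007   0.0038 -0.0006] mm [-1.4  0.8 -0.1] w units [0.0006 0.0004 0.0007]
```

{"name": "drive_tool", "arguments": {
  "commands": [
    {"x": -0.004, "y": 0.004, "z": 0, "wx": 0, "wy": 0, "wz": 0, "gripper": 0.68},
    {"x": 0, "y": 0, "z": 0, "wx": 0, "wy": 0, "wz": 0, "gripper": 0.63},
    {"x": 0, "y": 0, "z": 0, "wx": 0, "wy": 0, "wz": 0, "gripper": 0.45},
    {"x": 0, "y": 0, "z": 0, "wx": 0, "wy": 0, "wz": 0, "gripper": 0.45},
    {"x": 0, "y": 0, "z": 0, "wx": 0, "wy": 0, "wz": 0, "gripper": 0.45}
  ],
  "force": 60
}}

```text
clock: 22.2
position: [0.5732, -0.2439, 0.0758]
tool_rot: [0.5, 0.5, -0.5, 0.5]
force: [0.4, -0.1, -1.8]
grip_width: 0.583
```

{"name": "drive_tool", "arguments": {
  "commands": [
    {"x": 0, "y": 0, "z": 0, "wx": 0, "wy": 0, "wz": 0, "gripper": 0.4}
  ],
  "force": 80
}}

```text
clock: 22.28
position: [0.5734, -0.2439, 0.076]
tool_rot: [0.5, 0.5, -0.5, 0.5]
force: [-0.0, 0.4, -0.1]
grip_width: 0.578
```

```bash
python3 - <<'E'
from h import *
tgt(.573,-.244,.076,-90)
wlook("w30",.087,.096,r=.03)
E
```

```text
clk 22.28 pos [ 0.5734 -0.2439  0.076 ] yaw -90.0 F [-0.02  0.38 -0.07] grip 0.578
  units xyz [-0.     -0.0018  0.0005] mm [-0.  -0.4  0.1] w units [0.0008 0.0002 0.0004]
w30 8564 [ 0.5752 -0.2443  0.0908] mid [ 0.5733 -0.241   0.0915] ext [0.0521 0.0599 0.009 ]
```

View pics/w30.png

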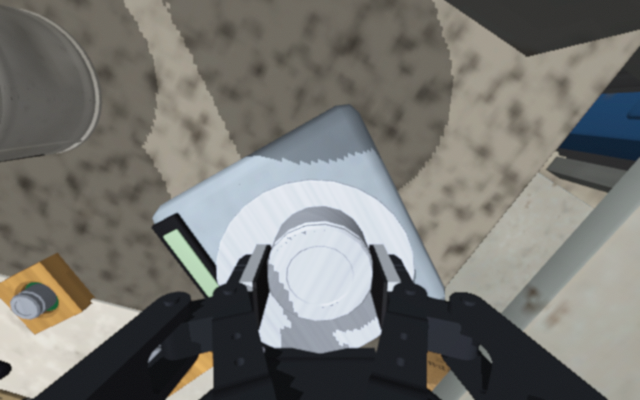

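{"name": "drive_tool", "arguments": {
  "commands": [
    {"x": 0, "y": 0, "z": 0, "wx": 0, "wy": 0, "wz": 0, "gripper": 0.4},
    {"x": -0.04, "y": 0, "z": 0, "wx": 0, "wy": 0, "wz": 0, "gripper": 0.4},
    {"x": -0.1, "y": 0, "z": 0, "wx": 0, "wy": 0, "wz": 0, "gripper": 0.4},
    {"x": -0.14, "y": 0, "z": 0, "wx": 0, "wy": 0, "wz": 0, "gripper": 0.4},
    {"x": -0.12, "y": 0, "z": 0, "wx": 0, "wy": 0, "wz": 0, "gripper": 0.4}
  ],
  "force": 80
}}

```text
clock: 22.75
position: [0.5684, -0.2425, 0.1515]
tool_rot: [0.498, 0.505, -0.502, 0.495]
force: [2.3, -0.5, -3.2]
grip_width: 0.577
```

```bash
python3 - <<'E'
from h import *
blk("w31")
tgt(.391,-.2283,.1,-90)
E
```

```text
[306.9 336.8] [ 0.3918 -0.2285] eqdiam 0.0517
clk 22.80 pos [ 0.5705 -0.2432  0.1567] yaw -89.9 F [ 2.31 -0.86  1.81] grip 0.577
  units xyz [ 0.2915 -0.8952 -0.0744] mm [  58.3 -179.   -14.9] w units [ 0.001  -0.003   0.0081]
```

View pics/w31.png

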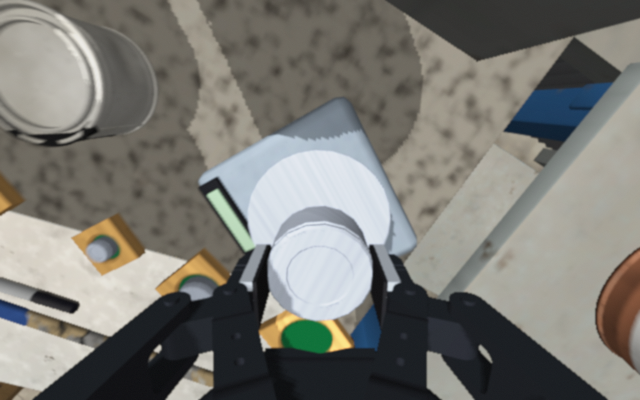

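{"name": "drive_tool", "arguments": {
  "commands": [
    {"x": -0.02, "y": -0.14, "z": -0.012, "wx": 0, "wy": 0, "wz": 0.008, "gripper": 0.4},
    {"x": 0, "y": -0.18, "z": -0.014, "wx": 0, "wy": 0, "wz": 0, "gripper": 0.4},
    {"x": 0, "y": -0.18, "z": -0.014, "wx": 0, "wy": 0, "wz": 0, "gripper": 0.4},
    {"x": 0, "y": -0.18, "z": -0.014, "wx": 0, "wy": 0, "wz": 0, "gripper": 0.4},
    {"x": 0, "y": -0.12, "z": -0.012, "wx": 0, "wy": 0, "wz": 0, "gripper": 0.4}
  ],
  "force": 80
}}

```text
clock: 23.22
position: [0.4094, -0.228, 0.1601]
tool_rot: [0.501, 0.501, -0.496, 0.501]
force: [0.2, -1.0, -5.1]
grip_width: 0.571
```

{"name": "drive_tool", "arguments": {
  "commands": [
    {"x": 0.03, "y": -0.02, "z": 0, "wx": 0, "wy": 0, "wz": 0, "gripper": 0.4},
    {"x": 0, "y": 0, "z": 0, "wx": 0, "wy": 0, "wz": 0, "gripper": 0.4},
    {"x": 0, "y": 0, "z": 0, "wx": 0, "wy": 0, "wz": 0, "gripper": 0.4}
  ],
  "force": 80
}}

```text
clock: 23.47
position: [0.3997, -0.2285, 0.1536]
tool_rot: [0.501, 0.5, -0.499, 0.5]
force: [0.2, -0.1, -4.7]
grip_width: 0.578
```

```bash
python3 - <<'E'
from h import *
blk("w32")
tgt(.391,-.2283,.06,-90)
E
```

```text
[90.7 82.3] [ 0.4968 -0.0275] eqdiam 0.0087
[206.7 131.9] [ 0.454  -0.1251] eqdiam 0.0136
[318.2 190.5] [ 0.3985 -0.2278] eqdiam 0.0487
clk 23.52 pos [ 0.4    -0.2284  0.1535] yaw -89.9 F [-0.76  0.01 -5.34] grip 0.571
  units xyz [ 0.4676 -0.0456  0.0009] mm [93.5 -9.1  0.2] w units [ 0.001  -0.0031 -0.0015]
```

View pics/w32.png

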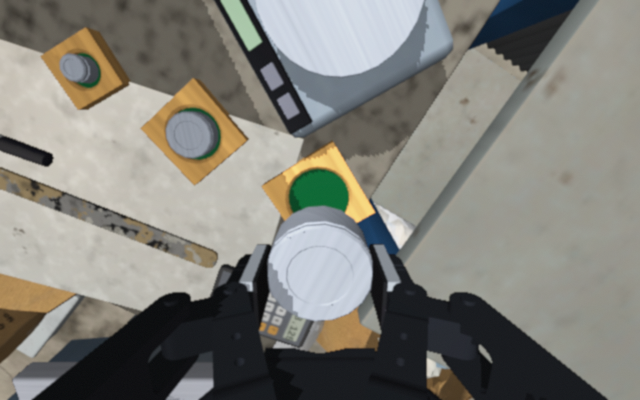

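{"name": "drive_tool", "arguments": {
  "commands": [
    {"x": 0.08, "y": -0.045, "z": 0, "wx": 0.001, "wy": -0.003, "wz": 0, "gripper": 0.4},
    {"x": 0.14, "y": -0.005, "z": 0, "wx": 0, "wy": 0, "wz": 0, "gripper": 0.4},
    {"x": 0.14, "y": -0.005, "z": 0, "wx": 0, "wy": 0, "wz": 0, "gripper": 0.4},
    {"x": 0.06, "y": 0, "z": 0, "wx": 0, "wy": 0, "wz": 0, "gripper": 0.4},
    {"x": 0, "y": 0, "z": 0, "wx": 0, "wy": 0, "wz": 0, "gripper": 0.4}
  ],
  "force": 80
}}

```text
clock: 23.93
position: [0.3973, -0.2282, 0.0686]
tool_rot: [0.501, 0.499, -0.496, 0.504]
force: [0.1, 0.9, -3.7]
grip_width: 0.576
```

```bash
python3 - <<'E'
from h import *
blk("w33")
tgt(.3912,-.2283,.024,-90)
E
```

```text
[158.7 136.9] [ 0.4545 -0.1243] eqdiam 0.0141
[315.9 203.8] [ 0.4099 -0.2265] eqdiam 0.0266
clk 23.98 pos [ 0.3975 -0.2282  0.0695] yaw -89.7 F [-0.78  0.69 -3.77] grip 0.575
  units xyz [ 2.272e-01 -3.400e-02  2.000e-04] mm [45.4 -6.8  0. ] w units [ 0.0052  0.0008 -0.0096]
```

View pics/w33.png

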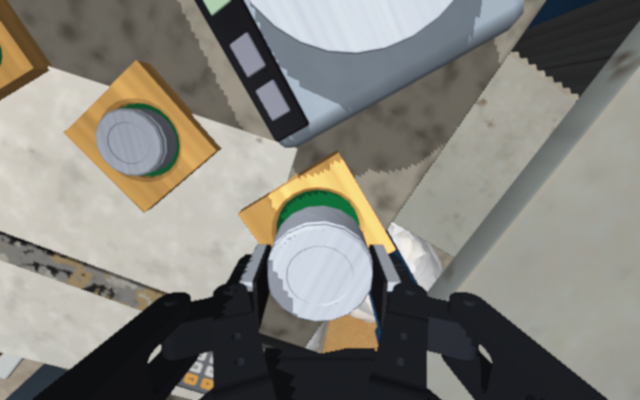

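{"name": "drive_tool", "arguments": {
  "commands": [
    {"x": 0.06, "y": -0.034, "z": 0, "wx": 0.005, "wy": 0, "wz": -0.01, "gripper": 0.4},
    {"x": 0.06, "y": -0.008, "z": 0, "wx": 0, "wy": 0, "wz": 0, "gripper": 0.4},
    {"x": 0.02, "y": 0, "z": 0, "wx": 0, "wy": 0, "wz": 0, "gripper": 0.4},
    {"x": 0, "y": 0, "z": 0, "wx": 0, "wy": 0, "wz": 0, "gripper": 0.4}
  ],
  "force": 80
}}

```text
clock: 24.32
position: [0.3926, -0.2289, 0.0424]
tool_rot: [0.5, 0.499, -0.5, 0.502]
force: [-0.4, -0.0, -4.2]
grip_width: 0.573
```

```bash
python3 - <<'E'
from h import *
blk("w34")
tgt(.3912,-.2283,.024,-90)
E
```

```text
[130.7 133.9] [ 0.4537 -0.1238] eqdiam 0.0144
[309.8 209.1] [ 0.4098 -0.2239] eqdiam 0.0238
clk 24.37 pos [ 0.3927 -0.229   0.0428] yaw -89.9 F [-1.43  0.5  -4.53] grip 0.575
  units xyz [ 0.0938 -0.0079 -0.004 ] mm [18.8 -1.6 -0.8] w units [ 0.0009  0.0025 -0.0029]
```

View pics/w34.png

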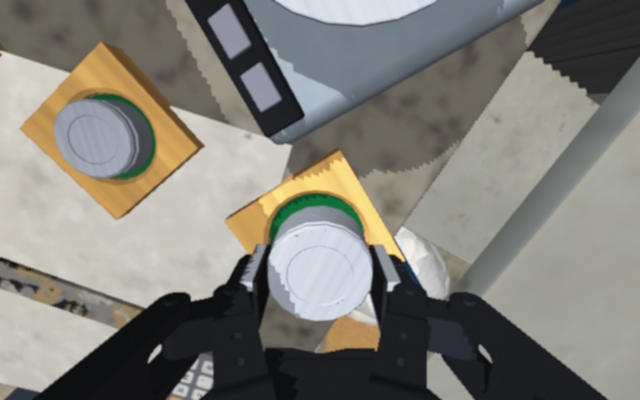

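{"name": "drive_tool", "arguments": {
  "commands": [
    {"x": 0.04, "y": -0.01, "z": -0.004, "wx": 0, "wy": 0.002, "wz": -0.003, "gripper": 0.4},
    {"x": 0.03, "y": -0.003, "z": 0, "wx": 0, "wy": 0, "wz": 0, "gripper": 0.4},
    {"x": 0, "y": 0, "z": 0, "wx": 0, "wy": 0, "wz": 0, "gripper": 0.4}
  ],
  "force": 80
}}

```text
clock: 24.62
position: [0.3914, -0.229, 0.0293]
tool_rot: [0.5, 0.499, -0.5, 0.501]
force: [-0.8, 0.7, -4.3]
grip_width: 0.576
```

```bash
python3 - <<'E'
from h import *
tgt(.3912,-.2283,.024,-90)
E
```

```text
clk 24.62 pos [ 0.3914 -0.229   0.0293] yaw -90.0 F [-0.81  0.71 -4.26] grip 0.576
  units xyz [ 0.0265 -0.0008 -0.0035] mm [ 5.3 -0.2 -0.7] w units [ 0.0008  0.0022 -0.0021]
```

{"name": "drive_tool", "arguments": {
  "commands": [
    {"x": 0.018, "y": -0.001, "z": -0.004, "wx": 0, "wy": 0.002, "wz": -0.002, "gripper": 0.4},
    {"x": 0.004, "y": 0, "z": 0, "wx": 0, "wy": 0, "wz": 0, "gripper": 0.4}
  ],
  "force": 80
}}

```text
clock: 24.78
position: [0.3913, -0.2283, 0.0247]
tool_rot: [0.5, 0.5, -0.5, 0.5]
force: [-0.4, 0.6, -4.9]
grip_width: 0.574
```

{"name": "drive_tool", "arguments": {
  "commands": [
    {"x": 0.005, "y": 0, "z": 0, "wx": 0, "wy": 0, "wz": 0, "gripper": 0.4},
    {"x": 0.003, "y": 0, "z": 0, "wx": 0, "wy": 0, "wz": 0, "gripper": 0.4}
  ],
  "force": 80
}}

```text
clock: 24.95
position: [0.3915, -0.2284, 0.0238]
tool_rot: [0.5, 0.5, -0.5, 0.5]
force: [-7.7, 4.6, 15.1]
grip_width: 0.573
```

Contact at the predicted height (0.0238 vs 0.024). Release and rise.

{"name": "drive_tool", "arguments": {
  "commands": [
    {"x": -0.002, "y": 0, "z": 0, "wx": 0, "wy": 0, "wz": 0, "gripper": 0.62},
    {"x": 0, "y": 0, "z": 0, "wx": 0, "wy": 0, "wz": 0, "gripper": 0.7},
    {"x": 0, "y": 0, "z": 0, "wx": 0, "wy": 0, "wz": 0, "gripper": 0.74},
    {"x": -0.05, "y": 0, "z": 0, "wx": 0, "wy": 0, "wz": 0, "gripper": 0.74},
    {"x": -0.1, "y": 0, "z": 0, "wx": 0, "wy": 0, "wz": 0, "gripper": 0.74}
  ],
  "force": 80
}}

```text
clock: 25.37
position: [0.3915, -0.2281, 0.0545]
tool_rot: [0.5, 0.501, -0.5, 0.5]
force: [-0.3, -0.5, -0.1]
grip_width: 0.743
```

{"name": "drive_tool", "arguments": {
  "commands": [
    {"x": -0.15, "y": 0, "z": 0, "wx": 0, "wy": 0, "wz": 0, "gripper": 0.74},
    {"x": -0.2, "y": 0, "z": 0, "wx": 0, "wy": 0, "wz": 0, "gripper": 0.74},
    {"x": -0.2, "y": 0, "z": 0, "wx": 0, "wy": 0, "wz": 0, "gripper": 0.74},
    {"x": -0.2, "y": 0, "z": 0, "wx": 0, "wy": 0, "wz": 0, "gripper": 0.74},
    {"x": -0.2, "y": 0, "z": 0, "wx": 0, "wy": 0, "wz": 0, "gripper": 0.74}
  ],
  "force": 80
}}

```text
clock: 25.78
position: [0.389, -0.2254, 0.2509]
tool_rot: [0.499, 0.504, -0.499, 0.498]
force: [1.3, -1.2, 0.7]
grip_width: 0.744
```

{"name": "drive_tool", "arguments": {
  "commands": [
    {"x": 0, "y": 0, "z": 0, "wx": 0, "wy": 0, "wz": 0, "gripper": 0.74},
    {"x": 0, "y": 0, "z": 0, "wx": 0, "wy": 0, "wz": 0, "gripper": 0.74},
    {"x": 0, "y": 0, "z": 0, "wx": 0, "wy": 0, "wz": 0, "gripper": 0.74}
  ],
  "force": 80
}}

```text
clock: 26.03
position: [0.3928, -0.2265, 0.2636]
tool_rot: [0.5, 0.497, -0.498, 0.505]
force: [0.4, -0.5, -0.5]
grip_width: 0.739
```

```bash
python3 - <<'E'
from h import *
tgt(.4,-.2,.3,-90)
C=cam("wrist");cv2.imwrite("pics/w40.png",C[0]["color"]);P=cloud(C).reshape(-1,3)
C2=cam("scene");cv2.imwrite("pics/s40.png",C2[0]["color"]);P2=cloud(C2).reshape(-1,3)
C3=cam("top");cv2.imwrite("pics/t40.png",C3[0]["color"])
for n,x,y,r,top in(("500",.3912,-.2283,.018,40),("200",.4525,-.1145,.012,30),("100",.5634,.0954,.008,28),("50",.5065,-.025,.006,27)):
    for lab,p in(("w",P),("t",cloud(C3).reshape(-1,3))):
        Q=p[(np.hypot(p[:,0]-x,p[:,1]-y)<r+.003)&(p[:,2]>.018)]
        if len(Q)>5:
            A=np.c_[Q[:,:2]-[x,y],np.ones(len(Q))];c=np.linalg.lstsq(A,Q[:,2],rcond=None)[0]
            print(n,lab,len(Q),"top mm %.1f want %d tilt deg %.1f"%(np.median(Q[:,2])*1000,top,np.degrees(np.hypot(*c[:2]))))
for q in("dripped_tin","white_bottle"):
    d=robot.look_for(C3[0],q);print(q,d[:1])
E
```

```text
clk 26.03 pos [ 0.3928 -0.2265  0.2636] yaw -89.7 F [ 0.41 -0.49 -0.5 ] grip 0.739
  units xyz [-0.1824  0.0385 -0.1315] mm [-36.5   7.7 -26.3] w units [ 0.0045  0.0048 -0.0097]
500 w 6448 top mm 343.6 want 40 tilt deg 767.3
500 t 907 top mm 650.2 want 40 tilt deg 265.9
200 w 496 top mm 28.6 want 30 tilt deg 1.0
200 t 104 top mm 30.4 want 30 tilt deg 1.7
100 w 355 top mm 26.7 want 28 tilt deg 0.8
100 t 53 top mm 28.7 want 28 tilt deg 3.7
50 w 202 top mm 25.9 want 27 tilt deg 0.2
50 t 36 top mm 26.8 want 27 tilt deg 12.3
dripped_tin [{'centre': [340.2, 140.9], 'confidence': 0.87}]
white_bottle [{'centre': [227.3, 208.4], 'confidence': 0.65}]
```

View pics/w40.png

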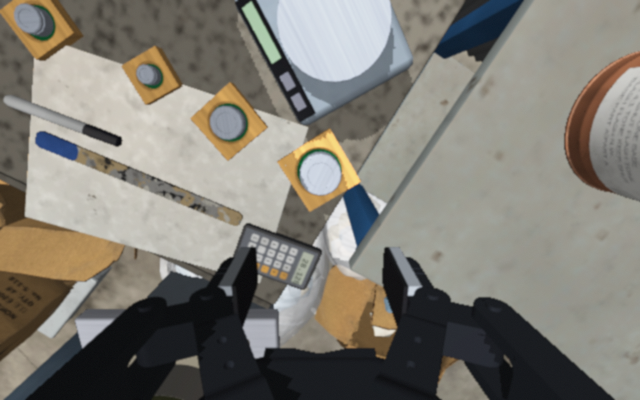

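View pics/s40.png

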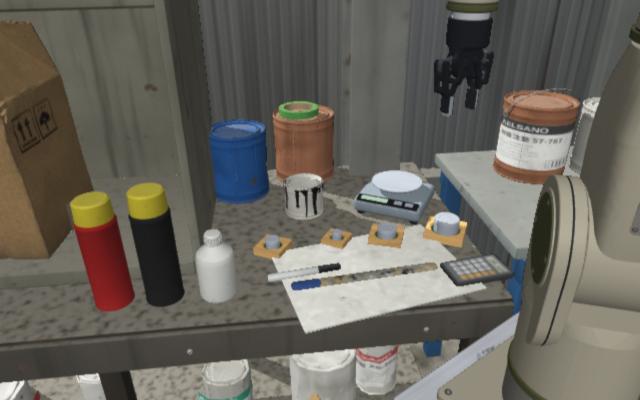

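```bash
python3 - <<'E'
from h import *
C=cam("wrist");P=cloud(C).reshape(-1,3)
Q=P[(np.hypot(P[:,0]-.3912,P[:,1]+.2283)<.021)&(P[:,2]>.018)&(P[:,2]<.07)]
c=np.linalg.lstsq(np.c_[Q[:,:2]-Q[:,:2].mean(0),np.ones(len(Q))],Q[:,2],rcond=None)[0]
print("500",len(Q),np.median(Q[:,2]),np.degrees(np.hypot(*c[:2])))
for a,b,boxes in(("top0","t40",[(310,115,370,170),(205,185,245,225)]),("scene0","s40",[(275,165,335,225),(190,225,240,305)])):
    A=cv2.imread(f"pics/{a}.png").astype(int);B=cv2.imread(f"pics/{b}.png").astype(int)
    for x0,y0,x1,y1 in boxes: print(a,abs(A-B)[y0:y1,x0:x1].mean().round(2),(abs(A-B)[y0:y1,x0:x1].max(2)>40).sum())
robot.sign_off()
E
```

```text
500 911 0.0387320023747566 0.229236990641349
top0 1.2 0
top0 1.16 0
scene0 1.43 0
scene0 1.6 0
the job is handed in; nothing more can be done
```

All four weights are back in their own blocks, and I handed the job in at about 26 s. I took the stack apart from the top down, and each weight was held until it touched the recess floor. The floor was met within about 0.5 mm of where I expected it, at 9–15 N.

Last checks:
- **Height and tilt:** in the wrist camera the weight tops read 38.7, 28.6, 26.7 and 25.9 mm, against 40, 30, 28 and 27 mm when fully seated. That camera reads about 1.3 mm low throughout. Tilt was 1° or less on all four.
- **Top camera:** it read 30.4, 28.7 and 26.8 mm for the 200, 100 and 50 g weights. Its tilt fits for these came out at 1.7–12.3°. I put that down to depth noise on only 36–104 points and did not rely on them.
- **500 g weight:** my first check of it failed in both cameras, because points from the arm and gripper were picked up. I redid it in the wrist camera only, leaving those points out, and that gave the reading above.
- **Tin and bottle:** before and after pictures of both differ only by image noise, so neither was moved.

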